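Part the press-fit prism housing evenly with a wedge

TASK

Take the blue-handled wedge from the tool holder and work it down into the pry slots at the two ends of the seam, alternating ends, until the microscope housing's cover has come off its dowels far enough that both slots are at least 10 mm wide at the throat. Go evenly: never let one end get more than 4 mm ahead of the other, and finish with the two ends within 2.5 mm of each other. Then stand the wedge back in a well of the holder, blade down with its collar on the top, and leave the other things where they are.

Things in the scene. Friction and masses are not known exactly. Their poses are not given: they have to be found in the camera images.
- housing: microscope prism housing, fixed: cream half at local x -60 to 0, black cover half 0 to +45 mm, both 110 mm long in y, flat top 75 mm above the bench, on a 165 x 150 x 12 mm plate. Origin on the bench below the seam's middle; z up, y along the seam, x from cream half to cover. Tube 38 mm across, 36 mm high on top at x -41. Grey bridge (x -18 to 16, y -28 to 28, top at 86 mm) hides mid-seam
- slot_left (a point): cream wall of the pry slot at the seam's +y end, at the throat: 69 mm above the bench (6 mm below the top), local y +45, x -1.5 mm; axes as housing; it never moves. The slot spans y 36 to 55 mm and is open at the end; 10 mm wide at the top face when closed, 30-degree chamfers narrow it in 6 mm to the throat, then upright walls, clear 50 mm down
- slot_right (a point): the same for the pry slot at the -y end (local y -45 mm, slot spans y -36 to -55 mm)
- lip_left (a point): cover wall of the +y slot at the throat, opposite slot_left, moves with the cover and has its axes. Slot width at the throat = its x in the axes of slot_left: 3 mm when closed, about 14 mm at most. The cover is a tight fit on a dowel at each end: about 8 N across the seam opens the end pushed; the other end stays put, and each end stays where it is left
- lip_right (a point): the same for the -y slot, opposite slot_right. At the start either slot may already be up to 1.1 mm wider than closed
- wedge_grip (a point): centre of the wedge tool's blue handle, 22 x 22 mm square, 54 mm tall; it lies 76 mm above the tool's tip. Axes of the tool: z up along it, x across the wedge's thickness, y along its edge (white stripes run down the two handle faces that look along +y and -y)
- wedge_tip (a point): middle of the wedge's lower edge, axes as wedge_grip. White blade, 14 mm wide in y; its thickness in x grows evenly, alike on both sides, from 2 mm at the tip to 14.9 mm at 43 mm above, where a collar begins (30 mm in x, 24 mm in y, 6 mm thick). With the collar down on the housing's top the slot is some 12 to 13 mm wide. As it sinks, its middle must shift towards the cover by half its growing thickness
- wedge: the whole wedge tool, 103 mm tall, 0.06 to 0.1 kg; its origin is at its tip (as wedge_tip)
- holder: fixed wooden tool holder 62 x 136 x 60 mm (x, y, z) with two square wells; origin under its centre
- well_a (a point): centre of a well's mouth, on the holder's top face 60 mm above the bench, 35 mm to local +y; 21 mm square, 50 mm deep. A tool hangs in a well with its collar flat on the top face, blade down: the wedge's tip is then 43 mm below the mouth
- well_b (a point): the other well, 35 mm to local -y
- tray: fixed open grey parts tray 120 x 140 x 28 mm; origin under its centre
- driver: hex driver with a round grey handle (24 mm thick, 52 mm tall) and a 28 mm round collar, standing in the other well of the holder; origin at its lower tip
- eyepiece_a: black eyepiece, 38 mm across, 46 mm tall, standing in the parts tray; origin under its centre
- eyepiece_b: second such eyepiece in the same tray
- objective: steel objective lens, 27 mm across, 44 mm tall, standing on the bench; origin under its centre
- bottle: amber bottle, 52 mm across, 130 mm tall, standing on the bench; origin under its centre
- jar: clear jar with a steel lid, 64 mm across, 60 mm tall; origin under its centre
- slide_box: green box 60 x 90 x 30 mm (x, y, z) on the bench; origin under its centre
- spanner: steel spanner about 130 mm long lying on the bench

How it is judged:
By the outcome, as a careful person would: the job done as asked, in the order asked, and still so for the second after the job is handed in, with the robot touching nothing.
It also fails if it takes over 72 s, if anything falls off the work surface, if the arm or the gripper's body presses on something with over 40 N, if the wrist force passes 120 N, or if a joint passes its speed limit or range.

ROBOT

A 6-joint arm with a two-finger parallel gripper is mounted at the origin on the work surface. World frame = base frame: x ahead of the robot, y to its left, z up, the work surface at z = 0. Lengths are in m, angles in rad, forces in N, time in s.
With the tool pointing down it reaches from about 0.3 to 0.775 m from the base axis. Payload 14.6 kg.
Tool frame: the origin (TCP) lies at the very end of the fingers, on their centre line; the grasp point (between the pads) lies 19 mm behind it; z points along the fingers, y is the direction in which the jaws open and shut (so a half turn about z gives the same grasp; the last joint's range is limited). The gripper opens to 94 mm and grips with 3 to 60 N. Pads are 16 mm wide; open, the fingers measure 119 mm over their backs; the gripper's body (75 mm by 177 mm) begins 78 mm behind the grasp point.
Start: joints at [1.125, 0.3, 1.521, -0, 1.321, -0.067], TCP at [0.203, 0.511, 0.205] pointing down, gripper open.
Joint ranges: [-3.03, 3.03], [-0.79, 2.21], [0.23, 2.52], [-1.04, 4.18], [0, 3.07], [-2.55, 2.55]. Speed limits (rad/s): [2.22, 2.22, 2.57, 3.14, 3.14, 3.14].

INTERFACE

Orientations are given as [roll, pitch, yaw] about the fixed x, y, z axes, in that order (R = Rz(yaw) Ry(pitch) Rx(roll)).
In Python, from station import ctrl, vision, ticket gives the robot as it stands.
- The arm moves only by the tool step_arm, never from a script. Its argument "steps" is a list of rows, each an object of numbers: "x", "y", "z": the shift along the tool's x, y, z in m; "ax", "ay", "az": the turn, a rotation vector about the tool's x, y, z in degrees; "claw": the finger opening in m, from 0 to 0.094. A call has 1 to 5 rows; each row shifts and turns the pose as measured when the row begins, along the tool's axes as they then stand; what a row does not reach is not made up. A row lasts 1/12 s, in which the tool goes at most 41.7 mm and 7.16 degrees, less where a joint would pass 70% of its speed; a pose out of reach is approached as far as the arm can. A call with a gripper value outside its range is refused whole. The fingers move at their own pace and stop on an object; "grip_force" is the grip in N (left out, the last holds). Time passes only in rows, so rows that do not move let the fingers close. It gives the time, the measured TCP pose, the force and the opening at its end, in the units of the state.
- ctrl.get_obs(): the state, without advancing time (a new reading comes with each control period).
- vision.camera(name): name is "scene" or "top" or "wrist"; returns (picture, depth): 384x512x3 uint8, red, green, blue; 384x512 float32, m along the optical axis (not along the pixel's ray), 0 where there is no reading.
- vision.camera_params(name): a dict with "fov_y" (degrees; the focal length in pixels is half the picture's height over the tangent of half this angle, whatever the lens; pixels are square), "cx", "cy" (the principal point, pixels), "origin" and "attitude" of the camera in the world; the wrist camera has in their place "mount" (4x4, takes a point from camera to tool coordinates, whose origin is the TCP and whose axes are the flange's). Camera axes: x right, y up, looking along -z (the intrinsics and any distortion apply to the point x, -y, -z); pixel columns grow to the right and rows downward; lengths in m; the calibration is good to about 2 mm. A picture is of the moment at which its call begins: read the wrist's pose just before it. camera_params takes no time and is no camera call.
- ticket.hand_in(): hands the job in, once; it reports no verdict.
The state is a dict: "time_s": time; "qpos": joint angles; "joint_vel": joint speeds; "tau": joint torques, N m; "ee_pos": TCP position; "eef_rot": TCP orientation; "force": force on the tool from outside, world axes, zero at the start; "moment": the same for the moment, N m; "grip_width": finger opening in m.
Only numpy, scipy, OpenCV 4.12 (cv2) and the standard library are available. Lean on these libraries where they do the work, as an engineer would, in place of code of your own. Each camera call takes 0.05 s, during which the arm holds its last target.

## Working session

There is one attempt and no reset: what is moved stays moved. The work goes in short steps, Python scripts to look and compute and a tool call to move; the robot and the scene stay as the last step left them, time stands still between calls to the robot, and variables do not carry over. Pictures are saved under pics/ and viewed, and the job is handed in when it is done.

Besides the shell and the picture viewer there is one more tool, called as name(argument=value, ...), one argument or row to a line, values as JSON. step_arm: Moves the arm, as the interface text tells. Its arguments: {"type":"object","properties":{"steps":{"type":"array"},"grip_force":{"type":"number"}},"required":["steps"]}

```bash
ls; mkdir -p pics; python3 - <<'E'
from station import ctrl, vision, ticket
import cv2, numpy as np
print(ctrl.get_obs())
for n in ["scene","top","wrist"]:
    print(n, vision.camera_params(n))
for n in ["scene","top","wrist"]:
    p,d=vision.camera(n); cv2.imwrite(f"pics/{n}0.png",p[:,:,::-1]); np.save(f"pics/{n}0_d.npy",d); print(d.min(),d.max())
E
```

```text
pics
{'time_s': 0.0, 'qpos': array([ 1.12539708e+00,  3.00469078e-01,  1.52160433e+00,  1.64146323e-05,
        1.32066420e+00, -6.66040866e-02]), 'joint_vel': array([ 1.48701207e-03,  5.53099072e-05, -1.34470174e-03,  7.58060370e-04,
       -5.16661611e-04,  2.64993778e-03]), 'tau': array([ 5.63646372e-04, -5.31828904e+01, -3.52712417e+01,  7.08940532e-02,
        2.45553948e-02, -1.16721890e-04]), 'ee_pos': array([0.20327798, 0.51077282, 0.2048776 ]), 'eef_rot': array([-3.14045130e+00, -9.20657555e-05,  2.76279337e+00]), 'force': array([-0.70532897,  0.14894189,  0.46818204]), 'moment': array([0.02504949, 0.05886627, 0.03085323]), 'grip_width': 0.09409994991119554}
scene {'fov_y': 57.33784153559046, 'cx': 250.0760863409883, 'cy': 196.30844580615076, 'origin': array([1.21956368, 0.04681618, 0.50232435]), 'attitude': array([ 0.99289626, -0.0180863 ,  1.62452216])}
top {'fov_y': 52.52165858397471, 'cx': 258.09911304769224, 'cy': 188.54011424845464, 'origin': array([0.35466806, 0.00263457, 1.08219821]), 'attitude': array([ 0.1805628 , -0.01116867, -1.55557883])}
wrist {'fov_y': 64.17991959892115, 'cx': 255.3831476511948, 'cy': 192.02053897936966, 'mount': array([[-3.53757927e-04,  9.69592246e-01,  2.44725868e-01,
         7.10572803e-02],
       [ 9.99999557e-01,  1.29588742e-04,  9.32102244e-04,
        -8.74527785e-04],
       [ 8.72045392e-04,  2.44726089e-01, -9.69591863e-01,
        -1.79682817e-01],
       [ 0.00000000e+00,  0.00000000e+00,  0.00000000e+00,
         1.00000000e+00]])}
0.0 3.1742494
0.0 2.074324
0.0 1.208503
```

View pics/scene0.png

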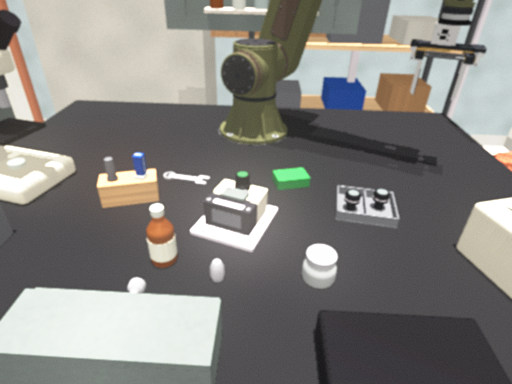

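View pics/top0.png

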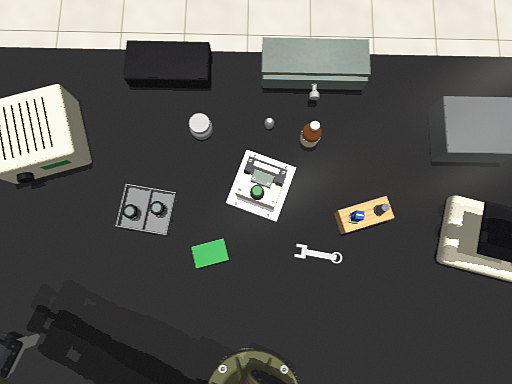

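View pics/wrist0.png

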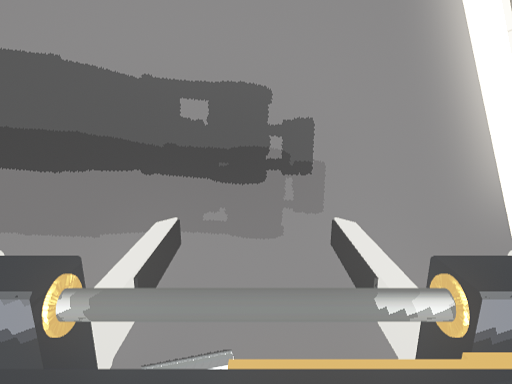

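```bash
cat > h.py <<'E'
from station import ctrl, vision, ticket
import cv2, numpy as np
from scipy.spatial.transform import Rotation as Rn
H,W=384,512
def cam(name,obs=None):
    P=vision.camera_params(name); f=H/2/np.tan(np.radians(P['fov_y']/2))
    if name=='wrist':
        if obs is None: obs=ctrl.get_obs()
        T=np.eye(4); T[:3,:3]=Rn.from_euler('xyz',obs['eef_rot']).as_matrix(); T[:3,3]=obs['ee_pos']
        M=T@P['mount']; R,o=M[:3,:3],M[:3,3]
    else:
        R=Rn.from_euler('xyz',P['attitude']).as_matrix(); o=np.array(P['origin'])
    return dict(f=f,cx=P['cx'],cy=P['cy'],R=R,o=o)
def rays(C,uv):
    uv=np.asarray(uv,float).reshape(-1,2)
    d=np.stack([(uv[:,0]-C['cx'])/C['f'],-(uv[:,1]-C['cy'])/C['f'],-np.ones(len(uv))],1)
    return d@C['R'].T
def onz(C,uv,z):
    d=rays(C,uv); return C['o']+d*((z-C['o'][2])/d[:,2])[:,None]
def cloud(C,depth):
    v,u=np.mgrid[0:H,0:W]; d=rays(C,np.stack([u.ravel(),v.ravel()],1))
    return (C['o']+d*depth.ravel()[:,None]).reshape(H,W,3)
def proj(C,p):
    q=(np.asarray(p,float).reshape(-1,3)-C['o'])@C['R']
    return np.stack([C['cx']+C['f']*q[:,0]/-q[:,2],C['cy']-C['f']*q[:,1]/-q[:,2]],1)
def shot(name,tag):
    o=ctrl.get_obs(); C=cam(name,o); p,d=vision.camera(name)
    cv2.imwrite(f'pics/{tag}.png',p[:,:,::-1]); np.savez(f'pics/{tag}.npz',p=p,d=d,**C)
    return p,d,C
def load(tag):
    z=np.load(f'pics/{tag}.npz'); return z['p'],z['d'],{k:(z[k] if z[k].ndim else float(z[k])) for k in('f','cx','cy','R','o')}
E
python3 - <<'E'
from h import *
C=cam('top'); p=cv2.imread('pics/top0.png'); d=np.load('pics/top0_d.npy')
X=cloud(C,d)
for n,(u,v) in dict(bench=(300,300),hold=(367,214),housetop=(262,160),plate=(236,205),blue=(360,215),box=(210,253),bottle=(316,126)).items(): print(n,X[v,u].round(3))
hsv=cv2.cvtColor(p,cv2.COLOR_BGR2HSV)
m=((hsv[...,0]>8)&(hsv[...,0]<25)&(hsv[...,1]>80)&(hsv[...,2]>120)).astype(np.uint8); m[:190]=0;m[240:]=0
m[:,:330]=0;m[:,400:]=0
ys,xs=np.nonzero(m); r=cv2.minAreaRect(np.stack([xs,ys],1).astype(np.float32)); print(r); b=cv2.boxPoints(r); print(onz(C,b,.06).round(3), onz(C,[r[0]],.06))
m=((hsv[...,0]>105)&(hsv[...,0]<130)&(hsv[...,1]>120)&(hsv[...,2]>80)); m[:190]=0;m[240:]=0; ys,xs=np.nonzero(m); print(xs.mean(),ys.mean(),len(xs)); print(X[m].round(3)[:10])
big=cv2.resize(p[130:250,200:410],None,fx=3.8,fy=3.8,interpolation=cv2.INTER_CUBIC); cv2.imwrite('pics/topz.png',big)
E
```

```text
bench [ 0.249 -0.124 -0.002]
hold [ 0.477 -0.294  0.065]
housetop [ 0.633 -0.016  0.009]
plate [0.502 0.054 0.015]
blue [ 0.468 -0.26   0.121]
box [0.37  0.119 0.032]
bottle [ 0.695 -0.152  0.129]
((364.3923645019531, 214.24473571777344), (24.186614990234375, 55.65242004394531), 73.1416015625)
[[ 0.485 -0.209  0.06 ]
 [ 0.531 -0.352  0.06 ]
 [ 0.469 -0.368  0.06 ]
 [ 0.424 -0.226  0.06 ]] [[ 0.47714354 -0.28828602  0.06      ]]
358.7 214.91666666666666 60
[[ 0.479 -0.251  0.109]
 [ 0.478 -0.251  0.119]
 [ 0.478 -0.253  0.12 ]
 [ 0.478 -0.255  0.122]
 [ 0.478 -0.258  0.121]
 [ 0.478 -0.261  0.118]
 [ 0.478 -0.263  0.119]
 [ 0.478 -0.265  0.121]
 [ 0.476 -0.25   0.111]
 [ 0.475 -0.25   0.121]]
```

View pics/topz.png

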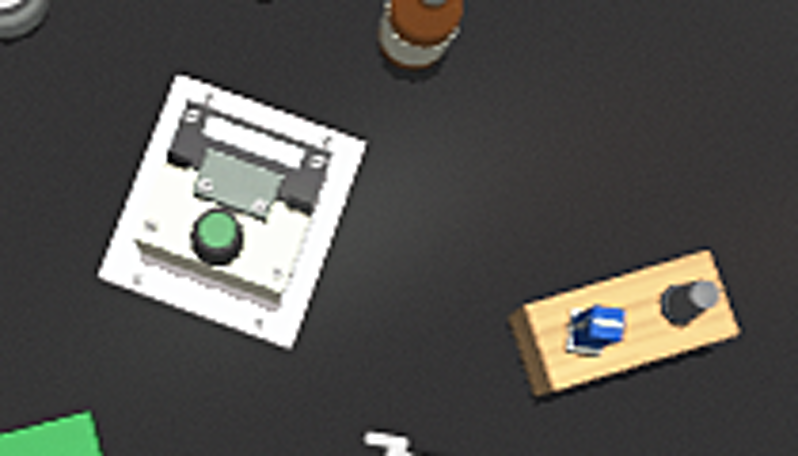

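```bash
cat > plan.py <<'E'
import sys
from h import *
def plan(tx,ty,tz,tyaw,smax=40,amax=7,pos=None,eul=None,show=True):
    o=ctrl.get_obs(); p=np.array(o['ee_pos'] if pos is None else pos); R=Rn.from_euler('xyz',o['eef_rot'] if eul is None else eul)
    t=np.array([tx,ty,tz]); Rt=Rn.from_euler('xyz',[np.pi,0,np.radians(tyaw)])
    n=int(max(1,np.ceil(np.linalg.norm(t-p)*1000/smax),np.ceil(np.degrees((R.inv()*Rt).magnitude())/amax)))
    for i in range(n):
        k=n-i; d=R.inv().apply((t-p)/k)*1000; r=np.degrees((R.inv()*Rt).as_rotvec()/k)
        print('mm',d.round(1),'deg',r.round(2))
        p=p+(t-p)/k; R=R*Rn.from_rotvec(np.radians(r))
if __name__=='__main__':
    a=list(map(float,sys.argv[1:])); plan(*a)
    o=ctrl.get_obs(); print(o['time_s'],o['ee_pos'].round(4),np.degrees(o['eef_rot']).round(2))
E
python3 plan.py .46 -.30 .30 107
```

```text
mm [-24.5 -29.9  -4.3] deg [-0.    0.    2.33]
mm [-25.7 -28.9  -4.3] deg [-0.    0.    2.33]
mm [-26.8 -27.8  -4.3] deg [-0.    0.    2.33]
mm [-27.9 -26.7  -4.3] deg [-0.    0.    2.33]
mm [-29.  -25.6  -4.3] deg [-0.    0.    2.33]
mm [-30.  -24.4  -4.3] deg [-0.    0.    2.33]
mm [-31.  -23.1  -4.3] deg [-0.    0.    2.33]
mm [-31.9 -21.8  -4.3] deg [-0.    0.    2.33]
mm [-32.8 -20.5  -4.3] deg [-0.    0.    2.33]
mm [-33.6 -19.2  -4.3] deg [-0.    0.    2.33]
mm [-34.3 -17.8  -4.3] deg [-0.    0.    2.33]
mm [-35.  -16.4  -4.3] deg [-0.    0.    2.33]
mm [-35.7 -15.   -4.3] deg [-0.    0.    2.33]
mm [-36.2 -13.5  -4.3] deg [-0.    0.    2.33]
mm [-36.7 -12.   -4.3] deg [-0.    0.    2.33]
mm [-37.2 -10.5  -4.3] deg [-0.    0.    2.33]
mm [-37.6  -9.   -4.3] deg [-0.    0.    2.33]
mm [-37.9  -7.4  -4.3] deg [-0.    0.    2.33]
mm [-38.2  -5.9  -4.3] deg [-0.    0.    2.33]
mm [-38.4  -4.3  -4.3] deg [-0.    0.    2.33]
mm [-38.6  -2.8  -4.3] deg [-0.    0.    2.33]
mm [-38.6  -1.2  -4.3] deg [-0.    0.    2.33]
0.15 [0.2033 0.5108 0.205 ] [-179.95   -0.    158.3 ]
```

step_arm(
  steps=[
    {"x":-0.024,"y":-0.028,"z":-0.014,"az":2.33},
    {"x":-0.025,"y":-0.027,"z":-0.014,"az":2.33},
    {"x":-0.026,"y":-0.026,"z":-0.014,"az":2.33},
    {"x":-0.027,"y":-0.025,"z":-0.014,"az":2.33},
    {"x":-0.028,"y":-0.025,"z":-0.014,"az":2.33},
  ],
)

```text
validation failed for argument at $.st...
```

step_arm(
  steps=[
    {"x":-0.03,"y":-0.024,"z":-0.005,"az":2.33},
    {"x":-0.031,"y":-0.023,"z":-0.005,"az":2.33},
    {"x":-0.032,"y":-0.022,"z":-0.005,"az":2.33},
    {"x":-0.033,"y":-0.021,"z":-0.005,"az":2.33},
    {"x":-0.034,"y":-0.02,"z":-0.005,"az":2.33},
  ],
)

```text
validation failed for argument at $.st...
```

```bash
python3 plan.py .46 -.30 .30 107
```

```text
mm [-24.5 -29.9  -4.3] deg [-0.    0.    2.33]
mm [-25.7 -28.9  -4.3] deg [-0.    0.    2.33]
mm [-26.8 -27.8  -4.3] deg [-0.    0.    2.33]
mm [-27.9 -26.7  -4.3] deg [-0.    0.    2.33]
mm [-29.  -25.6  -4.3] deg [-0.    0.    2.33]
mm [-30.  -24.4  -4.3] deg [-0.    0.    2.33]
mm [-31.  -23.1  -4.3] deg [-0.    0.    2.33]
mm [-31.9 -21.8  -4.3] deg [-0.    0.    2.33]
mm [-32.8 -20.5  -4.3] deg [-0.    0.    2.33]
mm [-33.6 -19.2  -4.3] deg [-0.    0.    2.33]
mm [-34.3 -17.8  -4.3] deg [-0.    0.    2.33]
mm [-35.  -16.4  -4.3] deg [-0.    0.    2.33]
mm [-35.7 -15.   -4.3] deg [-0.    0.    2.33]
mm [-36.2 -13.5  -4.3] deg [-0.    0.    2.33]
mm [-36.7 -12.   -4.3] deg [-0.    0.    2.33]
mm [-37.2 -10.5  -4.3] deg [-0.    0.    2.33]
mm [-37.6  -9.   -4.3] deg [-0.    0.    2.33]
mm [-37.9  -7.4  -4.3] deg [-0.    0.    2.33]
mm [-38.2  -5.9  -4.3] deg [-0.    0.    2.33]
mm [-38.4  -4.3  -4.3] deg [-0.    0.    2.33]
mm [-38.6  -2.8  -4.3] deg [-0.    0.    2.33]
mm [-38.6  -1.2  -4.3] deg [-0.    0.    2.33]
0.15 [0.2033 0.5108 0.205 ] [-179.95   -0.    158.3 ]
```

step_arm(
  steps=[
    {"x":-0.024,"y":-0.028,"z":-0.014,"ax":0,"ay":0,"az":2.33,"claw":0.094},
    {"x":-0.025,"y":-0.027,"z":-0.014,"ax":0,"ay":0,"az":2.33,"claw":0.094},
    {"x":-0.026,"y":-0.026,"z":-0.014,"ax":0,"ay":0,"az":2.33,"claw":0.094},
    {"x":-0.027,"y":-0.025,"z":-0.014,"ax":0,"ay":0,"az":2.33,"claw":0.094},
    {"x":-0.028,"y":-0.025,"z":-0.014,"ax":0,"ay":0,"az":2.33,"claw":0.094},
  ],
)

```text
time_s: 0.57
ee_pos: [0.26, 0.332, 0.2714]
eef_rot: [-3.129, -0.0, 2.559]
force: [1.2, 0.1, -0.4]
grip_width: 0.094
```

step_arm(
  steps=[
    {"x":-0.031,"y":-0.024,"z":-0.005,"ax":0,"ay":0,"az":2.33,"claw":0.094},
    {"x":-0.032,"y":-0.023,"z":-0.005,"ax":0,"ay":0,"az":2.33,"claw":0.094},
    {"x":-0.033,"y":-0.022,"z":-0.005,"ax":0,"ay":0,"az":2.33,"claw":0.094},
    {"x":-0.034,"y":-0.021,"z":-0.005,"ax":0,"ay":0,"az":2.33,"claw":0.094},
    {"x":-0.035,"y":-0.02,"z":-0.005,"ax":0,"ay":0,"az":2.33,"claw":0.094},
  ],
)

```text
time_s: 0.98
ee_pos: [0.3212, 0.1359, 0.3006]
eef_rot: [-3.133, 0.003, 2.349]
force: [0.7, 0.8, -0.0]
grip_width: 0.0941
```

```bash
python3 plan.py .46 -.30 .30 107
```

```text
mm [-34.  -17.3   0.3] deg [-0.04  0.03  2.3 ]
mm [-34.7 -15.9   0.3] deg [-0.04  0.03  2.3 ]
mm [-35.3 -14.5   0.3] deg [-0.04  0.03  2.3 ]
mm [-35.8 -13.1   0.2] deg [-0.04  0.03  2.3 ]
mm [-36.3 -11.6   0.2] deg [-0.04  0.03  2.3 ]
mm [-36.8 -10.1   0.2] deg [-0.04  0.03  2.3 ]
mm [-37.1  -8.7   0.2] deg [-0.04  0.03  2.3 ]
mm [-37.4  -7.2   0.1] deg [-0.04  0.03  2.3 ]
mm [-37.7  -5.7   0.1] deg [-0.04  0.03  2.3 ]
mm [-37.9  -4.1   0.1] deg [-0.04  0.03  2.3 ]
mm [-38.   -2.6   0.1] deg [-0.04  0.03  2.3 ]
mm [-38.1  -1.1   0.1] deg [-0.04  0.03  2.3 ]
0.9833 [0.3212 0.1359 0.3006] [-179.51    0.2   134.58]
```

step_arm(
  steps=[
    {"x":-0.035,"y":-0.018,"z":0,"ax":0,"ay":0,"az":2.3,"claw":0.094},
    {"x":-0.036,"y":-0.016,"z":0,"ax":0,"ay":0,"az":2.3,"claw":0.094},
    {"x":-0.036,"y":-0.015,"z":0,"ax":0,"ay":0,"az":2.3,"claw":0.094},
    {"x":-0.037,"y":-0.013,"z":0,"ax":0,"ay":0,"az":2.3,"claw":0.094},
    {"x":-0.037,"y":-0.012,"z":0,"ax":0,"ay":0,"az":2.3,"claw":0.094},
  ],
)

```text
time_s: 1.4
ee_pos: [0.3798, -0.0611, 0.3042]
eef_rot: [-3.138, 0.008, 2.138]
force: [1.3, 0.4, -0.4]
grip_width: 0.0941
```

step_arm(
  steps=[
    {"x":-0.037,"y":-0.01,"z":0,"ax":0,"ay":0,"az":2.3,"claw":0.094},
    {"x":-0.037,"y":-0.009,"z":0,"ax":0,"ay":0,"az":2.3,"claw":0.094},
    {"x":-0.037,"y":-0.007,"z":0,"ax":0,"ay":0,"az":2.3,"claw":0.094},
    {"x":-0.037,"y":-0.006,"z":0,"ax":0,"ay":0,"az":2.3,"claw":0.094},
    {"x":-0.035,"y":-0.004,"z":0,"ax":0,"ay":0,"az":2.3,"claw":0.094},
  ],
)

```text
time_s: 1.82
ee_pos: [0.4327, -0.2514, 0.3054]
eef_rot: [-3.141, 0.009, 1.924]
force: [1.0, 2.3, 1.5]
grip_width: 0.0939
```

```bash
python3 plan.py .46 -.30 .30 107; python3 -c "
from h import *
shot('wrist','w1')"
```

```text
mm [-27.5   4.4   3. ] deg [-0.02  0.25  1.62]
mm [-27.4   5.2   2.8] deg [-0.02  0.25  1.62]
1.8167 [ 0.4327 -0.2514  0.3054] [-179.96    0.5   110.24]
```

View pics/w1.png

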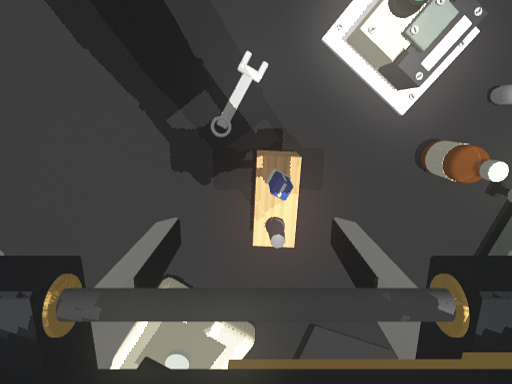

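```bash
python3 - <<'E'
from h import *
p,d,C=load('w1'); X=cloud(C,d)
hsv=cv2.cvtColor(p,cv2.COLOR_RGB2HSV)
w=((hsv[...,0]>8)&(hsv[...,0]<25)&(hsv[...,1]>60)&(hsv[...,2]>100)); w[:140]=0;w[260:]=0;w[:,:240]=0;w[:,310:]=0
t=w&(np.abs(X[...,2]-.06)<.006)
ys,xs=np.nonzero(t); r=cv2.minAreaRect(np.stack([xs,ys],1).astype(np.float32)); b=onz(C,cv2.boxPoints(r),.06); print(r,b.round(4)[:,:2],onz(C,[r[0]],.06)); 
print(np.linalg.norm(np.diff(b,axis=0),axis=1))
m=(hsv[...,0]>105)&(hsv[...,0]<130)&(hsv[...,1]>120); m[:140]=0;m[260:]=0
print(m.sum(), X[m][:,2].max(), X[m][X[m][:,2]>.113].mean(0))
cv2.imwrite('pics/w1z.png',cv2.resize(p[140:260,230:330,::-1],None,fx=5,fy=5,interpolation=cv2.INTER_CUBIC))
E
```

```text
((276.09954833984375, 201.00665283203125), (44.23513412475586, 91.79621887207031), 3.814074993133545) [[ 0.4676 -0.3688]
 [ 0.4285 -0.2365]
 [ 0.4875 -0.2191]
 [ 0.5316 -0.3503]] [[ 0.47793414 -0.29105717  0.06      ]]
[0.13797172 0.06153766 0.13842377]
61 0.12272674388844662 [ 0.47131759 -0.26601915  0.12066177]
```

View pics/w1z.png

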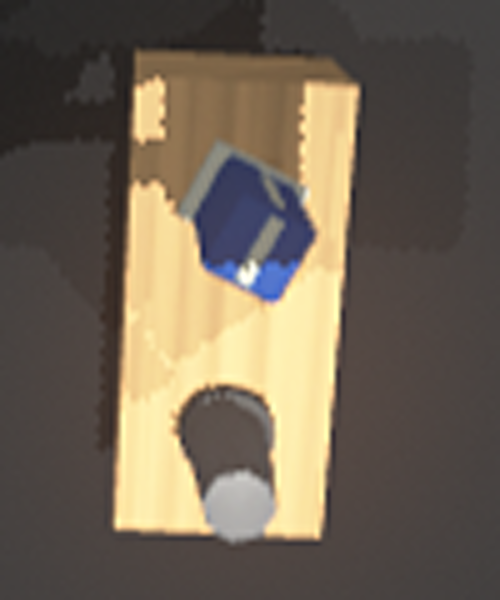

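```bash
python3 plan.py .46 -.285 .21 107 
```

```text
mm [-11.9   5.1  31.5] deg [-0.04  0.16  0.98]
mm [-11.9   5.3  31.5] deg [-0.04  0.16  0.98]
mm [-11.9   5.4  31.5] deg [-0.04  0.16  0.98]
1.8667 [ 0.4334 -0.2557  0.3043] [-179.87    0.48  109.93]
```

step_arm(
  steps=[
    {"x":-0.012,"y":0.005,"z":0.032,"ax":0,"ay":0.16,"az":1,"claw":0.094},
    {"x":-0.012,"y":0.005,"z":0.032,"ax":0,"ay":0.16,"az":1,"claw":0.094},
    {"x":-0.012,"y":0.005,"z":0.032,"ax":0,"ay":0.16,"az":1,"claw":0.094},
    {"x":0,"y":0,"z":0,"ax":0,"ay":0,"az":0,"claw":0.094},
  ],
)

```text
time_s: 2.2
ee_pos: [0.46, -0.2906, 0.2046]
eef_rot: [-3.14, 0.001, 1.858]
force: [-1.2, -0.1, -1.2]
grip_width: 0.0944
```

```bash
python3 - <<'E'
from h import *
p,d,C=shot('wrist','w2'); X=cloud(C,d)
hsv=cv2.cvtColor(p,cv2.COLOR_RGB2HSV)
m=(hsv[...,0]>105)&(hsv[...,0]<130)&(hsv[...,1]>100); 
print(m.sum(), X[m][:,2].max())
cv2.imwrite('pics/w2z.png',cv2.resize(p[80:280,180:360,::-1],None,fx=3,fy=3,interpolation=cv2.INTER_CUBIC))
E
```

```text
443 0.3842811091984231
```

View pics/w2z.png

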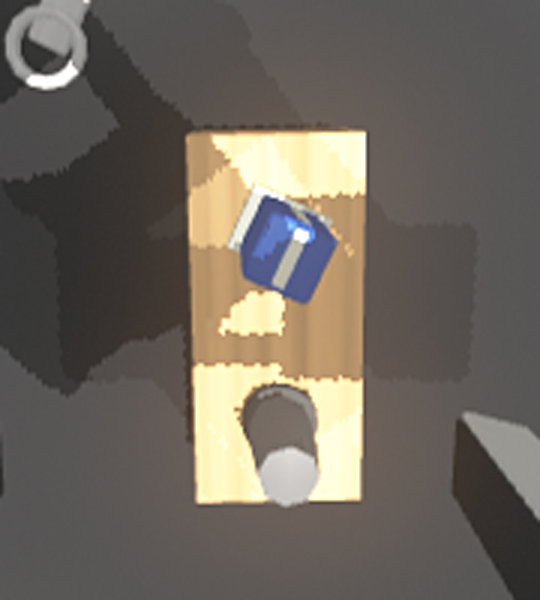

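View pics/w2.png

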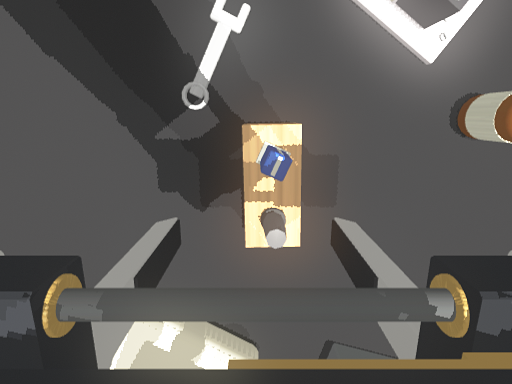

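```bash
python3 - <<'E'
from h import *
p,d,C=load('w2'); X=cloud(C,d)
t=(np.abs(X[...,2]-.12)<.006); t[:140]=0;t[190:]=0;t[:,:250]=0;t[:,300:]=0
print(t.sum(), np.median(X[t][:,2]), X[t].mean(0))
ys,xs=np.nonzero(t); q=onz(C,np.stack([xs,ys],1),.12)[:,:2]
r=cv2.minAreaRect((q*1000).astype(np.float32)); print('top rect mm',r)
hsv=cv2.cvtColor(p,cv2.COLOR_RGB2HSV)
s=t&(hsv[...,1]<90); ys,xs=np.nonzero(s); qs=onz(C,np.stack([xs,ys],1),.12)[:,:2]; print('stripe',len(qs),qs.mean(0)); v=np.linalg.svd(qs-qs.mean(0))[2][0]; print(np.degrees(np.arctan2(v[1],v[0])))
w=((hsv[...,0]>8)&(hsv[...,0]<25)&(hsv[...,1]>60)&(hsv[...,2]>60)); w[:110]=0;w[260:]=0;w[:,:235]=0;w[:,310:]=0
w&=(np.abs(X[...,2]-.06)<.008)
ys,xs=np.nonzero(w); q=onz(C,np.stack([xs,ys],1),.06)[:,:2]; print('holder mm',cv2.minAreaRect((q*1000).astype(np.float32)))
print('holderz',np.median(X[w][:,2]))
t=(np.abs(X[...,2]-.12)<.02); t[:200]=0;t[255:]=0;t[:,:250]=0;t[:,300:]=0
ys,xs=np.nonzero(t); print('driver top',X[t].max(0), X[t].mean(0))
E
```

```text
636 0.1204540989116247 [ 0.46846778 -0.25979924  0.12031603]
top rect mm ((468.55419921875, -259.95098876953125), (22.16779136657715, 22.148475646972656), 82.45510864257812)
stripe 167 [ 0.47000607 -0.26171071]
-101.1878600459138
holder mm ((478.6950988769531, -293.6991882324219), (62.14002990722656, 136.57835388183594), 17.613500595092773)
holderz 0.06063066808111478
driver top [ 0.50009641 -0.31600721  0.11969757] [ 0.48842691 -0.32411693  0.11432535]
```

```bash
python3 plan.py .4685 -.2600 .16 82.45 
```

```text
mm [ 6.7  4.1 12. ] deg [0.02 0.04 6.02]
mm [ 7.1  3.4 12. ] deg [0.02 0.04 6.02]
mm [ 7.4  2.6 12. ] deg [0.02 0.04 6.02]
mm [ 7.7  1.8 12. ] deg [0.02 0.04 6.02]
2.25 [ 0.4603 -0.2904  0.208 ] [179.96   0.18 106.53]
```

step_arm(
  steps=[
    {"x":0.007,"y":0.004,"z":0.012,"ax":0,"ay":0,"az":6,"claw":0.07},
    {"x":0.007,"y":0.0035,"z":0.012,"ax":0,"ay":0,"az":6,"claw":0.07},
    {"x":0.0075,"y":0.0025,"z":0.012,"ax":0,"ay":0,"az":6,"claw":0.07},
    {"x":0.0075,"y":0.002,"z":0.012,"ax":0,"ay":0,"az":6,"claw":0.07},
    {"x":0,"y":0,"z":0,"ax":0,"ay":0,"az":0,"claw":0.07},
  ],
)

```text
time_s: 2.67
ee_pos: [0.4701, -0.2584, 0.1687]
eef_rot: [3.13, 0.007, 1.426]
force: [-0.5, 0.8, -0.0]
grip_width: 0.0702
```

```bash
python3 plan.py .4685 -.2600 .074 82.45 30; python3 -c "
from h import *
shot('wrist','w3')"
```

```text
mm [-0.3 -0.6 23.7] deg [ 0.16  0.1  -0.19]
mm [-0.3 -0.5 23.7] deg [ 0.16  0.1  -0.19]
mm [-0.4 -0.5 23.7] deg [ 0.16  0.1  -0.19]
mm [-0.4 -0.4 23.7] deg [ 0.16  0.1  -0.19]
2.6667 [ 0.4701 -0.2584  0.1687] [179.36   0.41  81.7 ]
```

View pics/w3.png

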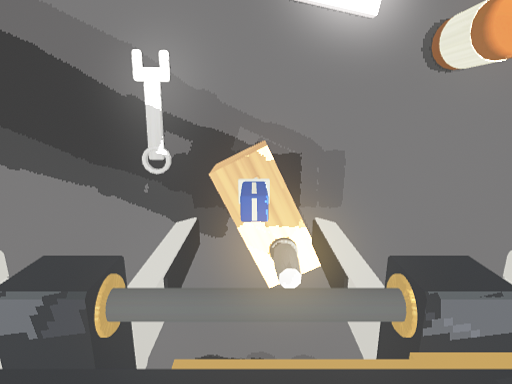

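step_arm(
  steps=[
    {"x":0,"y":-0.0005,"z":0.024,"ax":0.16,"ay":0.1,"az":-0.2,"claw":0.07},
    {"x":0,"y":-0.0005,"z":0.024,"ax":0.16,"ay":0.1,"az":-0.2,"claw":0.07},
    {"x":-0.0005,"y":-0.0005,"z":0.024,"ax":0.16,"ay":0.1,"az":-0.2,"claw":0.07},
    {"x":-0.0005,"y":-0.0005,"z":0.017,"ax":0.16,"ay":0.1,"az":-0.2,"claw":0.07},
    {"x":0,"y":0,"z":0,"ax":0,"ay":0,"az":0,"claw":0.07},
  ],
)

```text
time_s: 3.13
ee_pos: [0.4731, -0.2638, 0.0912]
eef_rot: [3.125, 0.01, 1.473]
force: [0.5, -0.6, -0.3]
grip_width: 0.0703
```

```bash
python3 plan.py .4685 -.2600 .074 82.45 30
```

```text
mm [ 3.5 -5.3 17.1] deg [0.95 0.53 1.92]
3.1333 [ 0.4731 -0.2638  0.0912] [179.06   0.55  84.37]
```

step_arm(
  steps=[
    {"x":0.0035,"y":-0.005,"z":0.008,"ax":0.9,"ay":0.5,"az":1.9,"claw":0.07},
    {"x":0,"y":0,"z":0.005,"ax":0,"ay":0,"az":0,"claw":0.07},
    {"x":0,"y":0,"z":0,"ax":0,"ay":0,"az":0,"claw":0.07},
  ],
)

```text
time_s: 3.38
ee_pos: [0.4704, -0.2617, 0.0837]
eef_rot: [3.135, 0.003, 1.448]
force: [-0.8, -1.0, 0.7]
grip_width: 0.0698
```

```bash
python3 plan.py .4685 -.2600 .074 82.45 30
```

```text
mm [ 1.5 -2.2  9.7] deg [0.37 0.2  0.51]
3.3833 [ 0.4704 -0.2617  0.0837] [179.63   0.2   82.96]
```

step_arm(
  steps=[
    {"x":0.0015,"y":-0.0022,"z":0.0097,"ax":0.37,"ay":0.2,"az":0.5,"claw":0.07},
    {"x":0,"y":0,"z":0,"ax":0,"ay":0,"az":0,"claw":0.07},
  ],
)

```text
time_s: 3.55
ee_pos: [0.4695, -0.2609, 0.0763]
eef_rot: [3.138, 0.002, 1.442]
force: [-0.2, 0.0, -1.3]
grip_width: 0.0696
```

```bash
python3 plan.py .4685 -.2600 .074 82.45 30;python3 plan.py .4685 -.2600 .074 82.45 30
```

```text
mm [ 0.7 -1.2  2.3] deg [0.22 0.1  0.17]
3.55 [ 0.4695 -0.2609  0.0763] [1.7978e+02 1.0000e-01 8.2620e+01]
mm [ 0.7 -1.2  2.3] deg [0.22 0.1  0.17]
3.55 [ 0.4695 -0.2609  0.0763] [1.7978e+02 1.0000e-01 8.2620e+01]
```

step_arm(
  steps=[
    {"x":0.0007,"y":-0.0012,"z":0.003,"ax":0.2,"ay":0.1,"az":0.2,"claw":0.07},
    {"x":0,"y":0,"z":0,"ax":0,"ay":0,"az":0,"claw":0.015},
    {"x":0,"y":0,"z":0,"ax":0,"ay":0,"az":0,"claw":0.015},
    {"x":0,"y":0,"z":0,"ax":0,"ay":0,"az":0,"claw":0.015},
    {"x":0,"y":0,"z":0,"ax":0,"ay":0,"az":0,"claw":0.015},
  ],
  grip_force=50,
)

```text
time_s: 3.97
ee_pos: [0.4691, -0.2605, 0.0747]
eef_rot: [3.139, 0.001, 1.441]
force: [0.5, -0.1, 0.2]
grip_width: 0.0467
```

```bash
python3 plan.py .4685 -.2600 .074 82.45 30
```

```text
mm [ 0.4 -0.7  0.7] deg [0.13 0.06 0.1 ]
3.9667 [ 0.4691 -0.2605  0.0747] [1.7987e+02 6.0000e-02 8.2550e+01]
```

step_arm(
  steps=[
    {"x":0,"y":0,"z":0,"ax":0,"ay":0,"az":0,"claw":0.015},
    {"x":0,"y":0,"z":0,"ax":0,"ay":0,"az":0,"claw":0.015},
    {"x":0,"y":0,"z":0,"ax":0,"ay":0,"az":0,"claw":0.015},
    {"x":0,"y":0,"z":0,"ax":0,"ay":0,"az":0,"claw":0.015},
    {"x":0,"y":0,"z":0,"ax":0,"ay":0,"az":0,"claw":0.015},
  ],
)

```text
time_s: 4.38
ee_pos: [0.4692, -0.2605, 0.075]
eef_rot: [3.139, 0.001, 1.441]
force: [-0.8, -0.4, -0.1]
grip_width: 0.0219
```

```bash
python3 plan.py .4685 -.2600 .17 82.45 38
```

```text
mm [  0.1  -0.2 -31.7] deg [0.05 0.02 0.04]
mm [  0.1  -0.2 -31.7] deg [0.05 0.02 0.04]
mm [  0.1  -0.2 -31.7] deg [0.05 0.02 0.04]
4.3833 [ 0.4692 -0.2605  0.075 ] [1.7985e+02 7.0000e-02 8.2560e+01]
```

step_arm(
  steps=[
    {"x":0,"y":0,"z":-0.015,"ax":0,"ay":0,"az":0,"claw":0.015},
    {"x":0,"y":0,"z":-0.03,"ax":0,"ay":0,"az":0,"claw":0.015},
    {"x":0,"y":0,"z":-0.04,"ax":0,"ay":0,"az":0,"claw":0.015},
    {"x":0,"y":0,"z":-0.04,"ax":0,"ay":0,"az":0,"claw":0.015},
    {"x":0,"y":0,"z":-0.04,"ax":0,"ay":0,"az":0,"claw":0.015},
  ],
)

```text
time_s: 4.8
ee_pos: [0.4654, -0.2582, 0.2366]
eef_rot: [-3.127, -0.007, 1.441]
force: [1.3, -0.1, -1.4]
grip_width: 0.0215
```

```bash
python3 plan.py .51 -.09 .26 69.5 38; python3 -c "
from h import *
print(ctrl.get_obs()['qpos'].round(2))
p,d,C=load('w1');X=cloud(C,d); 
C=cam('top'); d=np.load('pics/top0_d.npy');X=cloud(C,d)
c=np.array([[175,75],[367,142],[292,348],[98,278]])/3.8+[200,130]; q=onz(C,c,.012); print(q.round(3), q.mean(0))
"
```

```text
mm [34.5  4.4 -4.5] deg [-0.17 -0.06  2.61]
mm [34.7  2.9 -4.5] deg [-0.17 -0.06  2.61]
mm [34.8  1.3 -4.6] deg [-0.17 -0.06  2.61]
mm [34.8 -0.3 -4.6] deg [-0.17 -0.06  2.61]
mm [34.7 -1.9 -4.6] deg [-0.17 -0.06  2.61]
4.8 [ 0.4654 -0.2582  0.2366] [-179.18   -0.39   82.56]
[-0.58  0.25  1.52 -0.    1.39 -0.45]
[[ 0.662  0.03   0.012]
 [ 0.613 -0.114  0.012]
 [ 0.459 -0.059  0.012]
 [ 0.507  0.083  0.012]] [ 0.56020885 -0.01531581  0.012     ]
```

step_arm(
  steps=[
    {"x":0.035,"y":0.004,"z":-0.005,"ax":-0.17,"ay":0,"az":2.6,"claw":0.015},
    {"x":0.036,"y":0.005,"z":-0.005,"ax":-0.17,"ay":0,"az":2.6,"claw":0.015},
    {"x":0.036,"y":0.004,"z":-0.005,"ax":-0.17,"ay":0,"az":2.6,"claw":0.015},
    {"x":0.036,"y":0.003,"z":-0.005,"ax":-0.17,"ay":0,"az":2.6,"claw":0.015},
    {"x":0.03,"y":0.0,"z":-0.005,"ax":-0.17,"ay":0,"az":2.6,"claw":0.015},
  ],
)

```text
time_s: 5.22
ee_pos: [0.5209, -0.0927, 0.2727]
eef_rot: [3.128, -0.003, 1.197]
force: [0.1, -1.1, -1.0]
grip_width: 0.0217
```

step_arm(
  steps=[
    {"x":0,"y":0,"z":0,"ax":0,"ay":0,"az":0,"claw":0.015},
  ],
)

```text
time_s: 5.3
ee_pos: [0.522, -0.0886, 0.2738]
eef_rot: [3.126, -0.004, 1.198]
force: [0.3, -0.6, -0.8]
grip_width: 0.0218
```

```bash
python3 -c "
from h import *
p,d,C=shot('wrist','w4')
print(ctrl.get_obs()['ee_pos'])
cv2.imwrite('pics/w4b.png',cv2.resize(p[:,:,::-1],None,fx=1.5,fy=1.5,interpolation=cv2.INTER_CUBIC))"
```

```text
[ 0.52147422 -0.0903121   0.27327854]
```

View pics/w4b.png

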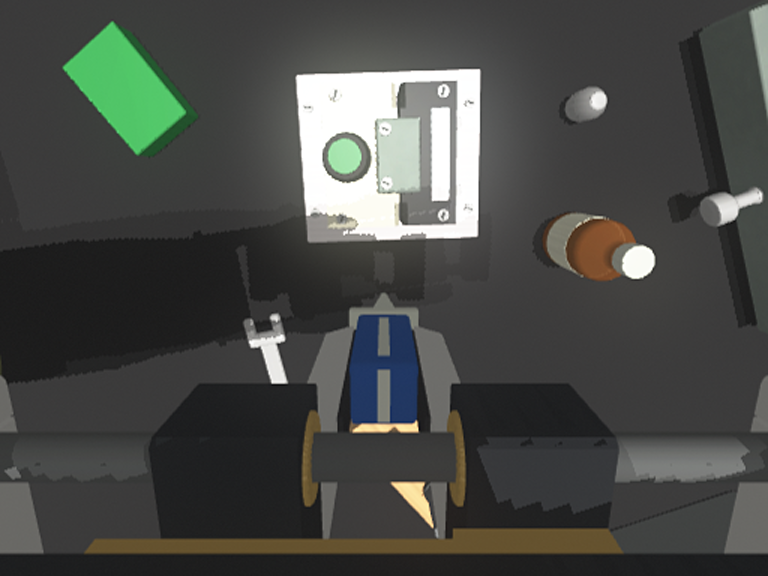

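```bash
python3 - <<'E'
from h import *
p,d,C=load('w4'); X=cloud(C,d)
x0,x1,y0,y1=190,330,35,170
cv2.imwrite('pics/w4z.png',cv2.resize(p[y0:y1,x0:x1,::-1],None,fx=5,fy=4.4,interpolation=cv2.INTER_NEAREST)[:600])
sub=np.zeros((H,W),bool); sub[y0:y1,x0:x1]=1
v=p.max(2)
m=sub&(v>90)&(np.abs(X[...,2]-.012)<.012)
# include housing: anything high
m2=sub&(X[...,2]>.007)&(v>60)
for z in (.012,):
    q=X[m2&(X[...,2]<.02)][:,:2]
    print('plate',cv2.minAreaRect((q*1000).astype(np.float32)), np.median(X[m2&(X[...,2]<.02)][:,2]))
t=sub&(np.abs(X[...,2]-.075)<.004); q=X[t][:,:2]
print('top',t.sum(),cv2.minAreaRect((q*1000).astype(np.float32)),np.median(X[t][:,2]))
t=sub&(np.abs(X[...,2]-.086)<.004); q=X[t][:,:2]; print('bridge',t.sum(),cv2.minAreaRect((q*1000).astype(np.float32)),np.median(X[t][:,2]))
t=sub&(X[...,2]>.1); q=X[t][:,:2]; print('tube',X[t].max(0),q.mean(0),q.min(0),q.max(0))
E
```

```text
plate ((561.6971435546875, -15.981880187988281), (150.28773498535156, 165.11170959472656), 70.5262680053711) 0.0126299988820478
top 6004 ((559.5745849609375, -15.080841064453125), (110.15782165527344, 105.73046875), 70.45545959472656) 0.07566266154477491
bridge 1596 ((546.01123046875, -10.0626220703125), (55.938411712646484, 75.33918762207031), 69.50414276123047) 0.0866619747780551
tube [0.54405812 0.01191216 0.45376991] [ 0.52946407 -0.00560042] [ 0.51208011 -0.02331835] [0.54405812 0.01191216]
```

View pics/w4z.png

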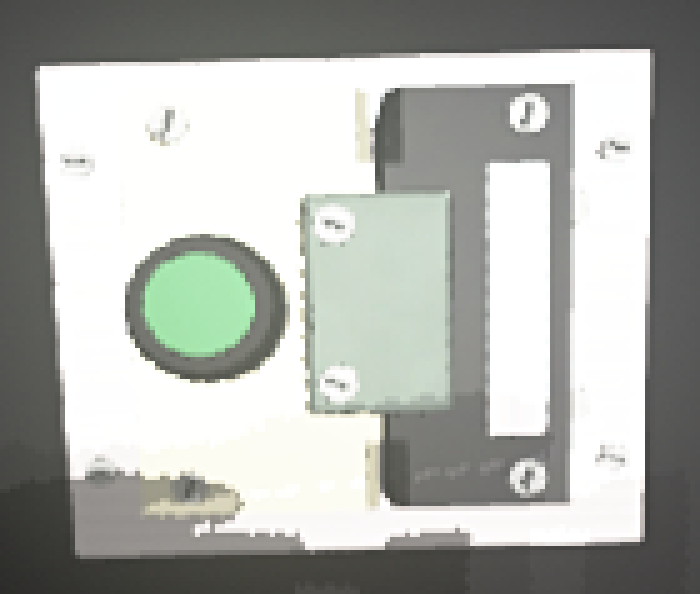

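```bash
cat > prof.py <<'E'
from h import *
O=np.array([.5663,-.01745]); YAW=np.radians(-19.5)
ex=np.array([np.cos(YAW),np.sin(YAW)]); ey=np.array([-ex[1],ex[0]])
def loc(P): 
    q=P[...,:2]-O; return np.stack([q@ex,q@ey,P[...,2]],-1)*1000
def wld(x,y): return O+(x*ex+y*ey)/1000
if __name__=='__main__':
    import sys
    p,d,C=load(sys.argv[1]); L=loc(cloud(C,d))
    for y in map(float,sys.argv[2:]):
        m=(np.abs(L[...,1]-y)<.45)&(L[...,0]>-16)&(L[...,0]<20)&(L[...,2]>0)&(L[...,2]<120)
        q=L[m]; c=p[m].max(1); i=np.argsort(q[:,0]); print('y',y,' '.join(f'{a:.1f}:{b:.0f}/{k}' for a,b,k in zip(q[i,0],q[i,2],c[i])))
    m=(np.abs(L[...,0]+30)<1)&(np.abs(L[...,2]-75)<4); print('cream y ext',L[m][:,1].min(),L[m][:,1].max())
    m=(np.abs(L[...,0]-38)<1)&(np.abs(L[...,2]-75)<4); print('cover y ext',L[m][:,1].min(),L[m][:,1].max())
    for y in(-45,45):
        m=(np.abs(L[...,1]-y)<3)&(np.abs(L[...,2]-75)<4); print('x ext',y,L[m][:,0].min(),L[m][:,0].max())
E
python3 prof.py w4 -50 -45 -40 40 45 50
```

```text
y -50.0 -15.8:76/252 -14.6:76/253 -13.4:75/253 -12.1:75/253 -10.9:76/253 -9.7:77/253 -8.5:76/253 -7.2:76/253 -6.1:77/254 -4.8:76/229 -2.0:69/216 1.9:42/81 2.0:65/83 3.0:70/88 11.3:75/115 13.6:76/116 15.0:74/115 16.1:76/115 17.3:76/115 18.7:75/115 19.9:75/115
y -45.0 -15.7:75/253 -14.4:76/253 -13.2:75/253 -12.0:77/253 -10.8:76/253 -9.5:75/253 -8.4:77/253 -7.1:76/255 -5.9:76/255 -4.6:75/211 -1.9:70/201 1.9:68/92 2.0:17/108 3.0:70/93 4.1:73/90 8.9:75/129 10.1:75/139 11.4:75/129 12.6:75/128 13.7:76/118 15.0:75/130 16.3:75/137 17.4:76/128 18.7:75/126 20.0:74/117
y -40.0 -15.5:76/253 -14.3:77/253 -13.1:76/253 -11.9:77/253 -10.6:75/253 -9.4:75/253 -8.2:75/253 -7.0:76/254 -5.8:77/255 -3.1:72/222 -1.8:70/204 1.9:70/92 2.0:45/85 3.1:71/94 4.2:74/93 5.3:75/100 6.6:74/122 7.8:74/122 9.0:75/121 10.1:76/120 11.4:75/120 12.6:75/119 13.8:76/120 15.0:76/120 16.2:76/120 17.6:75/120 18.7:76/119 19.9:76/120
y 40.0 -15.1:74/255 -13.9:75/255 -12.8:76/255 -11.6:75/255 -10.4:75/255 -9.3:76/255 -8.1:75/255 -5.8:74/255 -4.6:75/240 -3.4:73/232 -2.1:69/233 2.2:55/102 2.3:26/87 2.6:70/104 3.6:73/105 5.8:76/126 7
[... 178 characters left out ...]
:77/255 -11.4:74/255 -10.2:75/255 -9.2:77/255 -8.0:76/255 -6.8:76/255 -5.7:76/255 -4.5:75/240 -1.9:70/234 2.3:29/92 2.7:70/105 3.8:72/103 4.9:72/104 6.9:78/148 7.1:75/149 8.3:75/147 13.9:77/143 15.1:76/144 16.2:76/143 17.4:76/143 19.8:75/143
y 50.0 -15.9:75/255 -14.7:75/255 -13.6:76/255 -7.8:76/255 -3.1:73/231 -1.9:71/249 1.9:12/164 2.2:59/92 2.8:71/100 4.9:74/101 6.1:74/135 7.2:75/145 8.3:75/144 9.4:77/143 10.6:75/142 11.8:75/142 12.9:75/144 14.1:75/142 15.2:76/143 16.3:77/142 17.5:76/141 18.8:74/141
cream y ext -54.18239627563793 54.46249262059206
cover y ext -54.01496272506233 54.44376218459006
x ext -45 -59.830936395407974 44.51722384942573
x ext 45 -59.961028278124054 289.03752455184105
```

```bash
cat > pl.py <<'E'
import sys
from prof import *; from plan import plan
# args: local x,y (mm) of TCP, z TCP (m), [step mm]
x,y,z=map(float,sys.argv[1:4]); w=wld(x,y); plan(w[0],w[1],z,70.5,float(sys.argv[4]) if len(sys.argv)>4 else 38)
o=ctrl.get_obs(); print('t',o['time_s'].__round__(2),'loc',loc(o['ee_pos']).round(2),'rpy',np.degrees(o['eef_rot']).round(2))
F=o['force']; print('F loc',(F[:2]@ex).round(1),(F[:2]@ey).round(1),F[2].round(1),'M loc',(o['moment'][:2]@ex).round(2),(o['moment'][:2]@ey).round(2))
E
python3 pl.py 1 -45.4 .155
```

```text
mm [ 9.6  4.  29.7] deg [ 0.21 -0.05 -0.44]
mm [ 9.6  4.2 29.6] deg [ 0.21 -0.05 -0.44]
mm [ 9.6  4.4 29.6] deg [ 0.21 -0.05 -0.44]
mm [ 9.6  4.6 29.6] deg [ 0.21 -0.05 -0.44]
t 5.35 loc [-17.93 -83.65 273.28] rpy [179.17  -0.2   68.74]
F loc 1.2 -0.3 -0.8 M loc -0.08 0.07
```

step_arm(
  steps=[
    {"x":0.0096,"y":0.004,"z":0.029,"ax":0.2,"ay":0,"az":-0.4,"claw":0.015},
    {"x":0.0096,"y":0.004,"z":0.029,"ax":0.2,"ay":0,"az":-0.4,"claw":0.015},
    {"x":0.0096,"y":0.004,"z":0.029,"ax":0.2,"ay":0,"az":-0.4,"claw":0.015},
    {"x":0.0096,"y":0.004,"z":0.02,"ax":0.2,"ay":0,"az":-0.4,"claw":0.015},
    {"x":0,"y":0,"z":0,"ax":0,"ay":0,"az":0,"claw":0.015},
  ],
)

```text
time_s: 5.77
ee_pos: [0.5516, -0.0623, 0.1632]
eef_rot: [3.139, -0.002, 1.231]
force: [-0.1, -0.0, -1.0]
grip_width: 0.0218
```

```bash
python3 pl.py 1 -45.4 .145 20
```

```text
mm [ 1.8 -0.2 18.2] deg [ 0.17 -0.13  0.02]
t 5.77 loc [  1.1  -47.24 163.22] rpy [ 1.7983e+02 -1.3000e-01  7.0520e+01]
F loc -0.1 -0.1 -1.0 M loc -0.17 0.09
```

step_arm(
  steps=[
    {"x":0.0018,"y":0,"z":0.017,"ax":0.17,"ay":-0.13,"az":0,"claw":0.015},
    {"x":0,"y":0,"z":0,"ax":0,"ay":0,"az":0,"claw":0.015},
  ],
)

```text
time_s: 5.93
ee_pos: [0.5514, -0.0623, 0.1457]
eef_rot: [-3.14, 0.001, 1.231]
force: [-1.0, -0.6, -2.0]
grip_width: 0.0212
```

```bash
python3 pl.py 1 -45.4 .135 20; python3 - <<'E'
from h import *
p,d,C=shot('wrist','w5')
cv2.imwrite('pics/w5z.png',cv2.resize(p[20:270,160:360,::-1],None,fx=3,fy=2.4,interpolation=cv2.INTER_CUBIC))
E
```

```text
mm [ 1.9  0.  10.7] deg [-0.11  0.05  0.02]
t 5.93 loc [  0.98 -47.28 145.67] rpy [-1.7989e+02  5.0000e-02  7.0520e+01]
F loc -0.8 -0.9 -2.0 M loc -0.11 0.07
```

View pics/w5z.png

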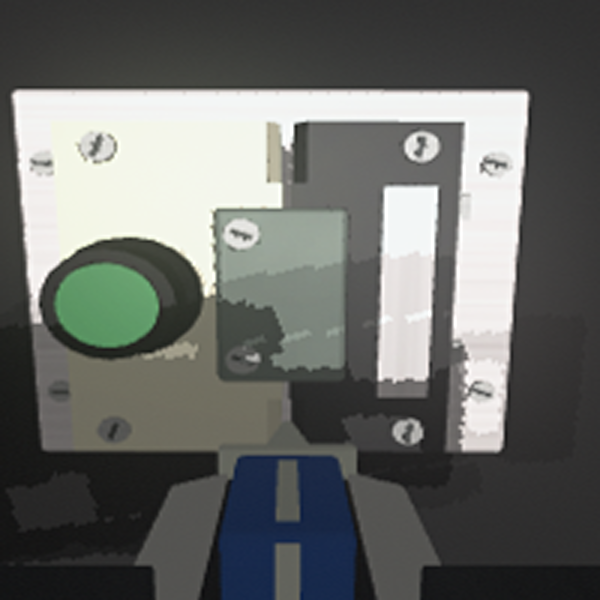

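```bash
python3 prof.py w5 -40 -37 40 45 50; python3 - <<'E'
from h import *; from prof import loc
p,d,C=load('w5'); L=loc(cloud(C,d))
# blade/collar points
m=np.zeros((H,W),bool); m[190:230,220:300]=1
m&=(L[...,2]>85)&(L[...,2]<145)&(np.abs(L[...,0])<20)
for z in range(86,145,3):
    k=m&(np.abs(L[...,2]-z)<1.5)
    if k.sum(): print(z,k.sum(),L[k].min(0).round(1),L[k].max(0).round(1))
E
```

```text
y -40.0 -16.0:74/112 -15.0:76/113 -14.2:75/112 -13.3:76/112 -12.5:75/112 -11.7:75/113 -10.8:76/113 -9.9:76/113 -9.1:76/113 -8.3:75/113 -7.4:76/113 -6.6:76/113 -5.8:74/113 -4.9:76/106 -4.1:112/93 -3.4:111/90 -3.4:112/90 -2.8:105/92 -2.7:113/90 -2.4:71/104 -2.1:99/93 -2.1:102/90 -2.1:104/90 -2.0:107/91 -2.0:111/91 -1.6:64/101 -1.4:97/89 -1.3:100/90 -1.3:102/90 -1.3:104/91 -1.3:108/92 -1.3:110/91 -1.2:113/90 -0.6:90/93 -0.6:98/91 -0.6:100/91 -0.6:101/91 -0.6:104/91 -0.5:108/90 -0.5:114/91 0.2:92/91 0.2:93/92 0.2:98/91 0.2:99/91 0.2:102/91 0.2:105/91 0.2:108/91 0.2:111/91 0.2:114/91 0.9:114/91 0.9:110/91 0.9:108/91 0.9:106/90 0.9:102/91 0.9:99/91 0.9:96/92 1.0:93/92 1.0:91/91 1.7:113/91 1.7:110/91 1.7:107/90 1.7:105/92 1.7:102/91 1.7:100/91 1.7:97/92 1.7:94/92 1.7:91/76 2.4:112/91 2.4:112/91 2.4:108/91 2.4:105/92 2.5:103/93 2.5:99/92 2.5:97/83 2.7:71/36 3.1:114/91 3.1:112/91 3.1:109/92 3.2:106/92 3.2:102/91 3.5:74/39 3.8:113/92 3.9:110/91 3.9:107/91 3.9:106/76 4.5:113/91 4.6:110/82 5.2:75/38 6.0:75/41 6.8:76/40 7.7:76/41 8.5:77/40 8.5:76/42 10.2:75/41 11.1:75/42 11.9:76/41 12.7:75/41 13.
[... 2848 characters left out ...]
555
x ext 45 -60.359711257157024 45.35014490869543
89 1 [ -0.6 -40.2  90.4] [ -0.6 -40.2  90.4]
92 6 [ -0.6 -40.5  90.7] [  1.7 -39.9  93.5]
95 2 [  0.9 -40.3  94. ] [  1.7 -40.1  96.2]
98 9 [ -2.1 -40.4  96.6] [  2.5 -39.8  99.1]
101 10 [ -2.1 -40.4  99.8] [  3.2 -40.  102.4]
104 8 [ -2.8 -40.4 102.6] [  2.5 -40.1 105.4]
107 12 [ -2.8 -40.5 105.5] [  3.9 -39.8 108.2]
110 11 [ -3.4 -40.7 108.6] [  4.6 -39.9 110.6]
113 14 [ -4.1 -40.4 111.6] [  4.5 -39.7 114.2]
131 24 [-13.6 -35.8 131.3] [ 10.1 -35.1 132.5]
134 58 [-14.1 -37.  132.5] [ 15.4 -34.7 135.4]
137 238 [-14.1 -43.3 135.5] [ 15.2 -34.8 138.5]
140 39 [-11.8 -37.2 138.6] [ 11.1 -34.6 141.3]
143 47 [-10.4 -38.1 141.5] [ 10.9 -35.8 144.5]
```

step_arm(
  steps=[
    {"x":0.002,"y":-0.0005,"z":0.008,"ax":-0.1,"ay":0,"az":0,"claw":0.015},
    {"x":0,"y":0,"z":0.006,"ax":0,"ay":0,"az":0,"claw":0.015},
    {"x":0,"y":0,"z":0,"ax":0,"ay":0,"az":0,"claw":0.015},
  ],
)

```text
time_s: 6.23
ee_pos: [0.5535, -0.0626, 0.1374]
eef_rot: [3.133, -0.0, 1.229]
force: [-0.0, 0.3, -1.1]
grip_width: 0.0216
```

```bash
python3 pl.py 0.4 -45.2 .126 20
```

```text
mm [ 1.6 -2.7 11.4] deg [ 0.51 -0.02 -0.08]
t 6.23 loc [  3.04 -46.83 137.39] rpy [ 1.7949e+02 -3.0000e-02  7.0420e+01]
F loc -0.1 0.3 -1.1 M loc -0.05 0.11
```

step_arm(
  steps=[
    {"x":0.0016,"y":-0.0027,"z":0.002,"ax":0.5,"ay":0,"az":-0.1,"claw":0.015},
    {"x":0,"y":0,"z":0,"ax":0,"ay":0,"az":0,"claw":0.015},
  ],
)

```text
time_s: 6.4
ee_pos: [0.5516, -0.0605, 0.1364]
eef_rot: [3.141, -0.001, 1.23]
force: [0.9, 0.1, -0.6]
grip_width: 0.0222
```

```bash
python3 pl.py 0.4 -45.2 .126 20
```

```text
mm [ 0.3 -0.1 10.4] deg [ 0.06 -0.04  0.  ]
t 6.4 loc [  0.5  -45.49 136.42] rpy [ 1.7994e+02 -4.0000e-02  7.0500e+01]
F loc 0.8 0.3 -0.6 M loc -0.13 0.07
```

step_arm(
  steps=[
    {"x":0.0003,"y":-0.0001,"z":0.006,"ax":0.06,"ay":0,"az":0,"claw":0.015},
    {"x":0,"y":-0.0005,"z":0.004,"ax":0.06,"ay":0,"az":0,"claw":0.015},
  ],
)

```text
time_s: 6.57
ee_pos: [0.5517, -0.06, 0.1272]
eef_rot: [3.14, -0.001, 1.231]
force: [0.4, 0.0, -1.2]
grip_width: 0.0218
```

```bash
python3 pl.py 0.4 -45.2 .126 20
```

```text
mm [-0.2 -0.   1.2] deg [ 0.07 -0.07  0.01]
t 6.57 loc [  0.43 -45.04 127.23] rpy [ 1.7993e+02 -7.0000e-02  7.0510e+01]
F loc 0.4 0.2 -1.2 M loc -0.1 0.07
```

step_arm(
  steps=[
    {"x":0,"y":0.0002,"z":0.003,"ax":0.06,"ay":0,"az":0,"claw":0.015},
    {"x":0,"y":0.0003,"z":0.003,"ax":0,"ay":0,"az":0,"claw":0.015},
  ],
)

```text
time_s: 6.73
ee_pos: [0.5519, -0.0601, 0.1204]
eef_rot: [-3.141, -0.001, 1.231]
force: [-2.0, 0.2, 3.0]
grip_width: 0.0219
```

```bash
python3 pl.py 1.3 -45.2 .119 20
```

```text
mm [-0.2  0.6  1.4] deg [-0.03 -0.06  0.02]
t 6.73 loc [  0.67 -44.98 120.43] rpy [-1.7997e+02 -6.0000e-02  7.0520e+01]
F loc -2.0 -0.5 3.0 M loc -0.09 0.83
```

step_arm(
  steps=[
    {"x":0,"y":0.0005,"z":0.002,"ax":0,"ay":0,"az":0,"claw":0.015},
    {"x":0,"y":0.0004,"z":0.002,"ax":0,"ay":0,"az":0,"claw":0.015},
  ],
)

```text
time_s: 6.9
ee_pos: [0.5525, -0.0601, 0.1164]
eef_rot: [-3.14, -0.001, 1.231]
force: [-4.1, 2.1, 8.2]
grip_width: 0.0217
```

```bash
python3 pl.py 2.05 -45.2 .114 20
```

```text
mm [-0.4  0.8  2.4] deg [-0.11 -0.06  0.03]
t 6.9 loc [  1.21 -44.85 116.42] rpy [-1.7989e+02 -6.0000e-02  7.0530e+01]
F loc -4.6 0.6 8.2 M loc -0.12 1.12
```

step_arm(
  steps=[
    {"x":0,"y":0.0005,"z":0.0022,"ax":0,"ay":0,"az":0,"claw":0.015},
    {"x":0,"y":0.0005,"z":0.0018,"ax":0,"ay":0,"az":0,"claw":0.015},
  ],
)

```text
time_s: 7.07
ee_pos: [0.5531, -0.0602, 0.113]
eef_rot: [-3.139, -0.001, 1.231]
force: [-5.3, 0.4, 8.9]
grip_width: 0.0218
```

```bash
python3 pl.py 2.2 -45.2 .113 20; python3 - <<'E'
from h import *
p,d,C=shot('wrist','w6')
cv2.imwrite('pics/w6z.png',cv2.resize(p[20:270,160:360,::-1],None,fx=3,fy=2.4,interpolation=cv2.INTER_CUBIC))
E
cat > edges.py <<'E'
from prof import *
import sys
# width from image: at ends, lip edges in local coords at top plane (z=75.6 as seen by camera): cream top edge and cover top edge; closed = 10 mm
p,d,C=load(sys.argv[1]); L=loc(cloud(C,d))
for y in map(float,sys.argv[2:]):
    m=(np.abs(L[...,1]-y)<2)&(np.abs(L[...,0])<25); 
    flat=m&(np.abs(L[...,2]-75.7)<1.6)
    g=p.max(2).astype(float)
    pts=L[m]; gg=g[m]
    # throat: points on chamfers z 69..72 nearest gap
    ch=m&(L[...,2]>67)&(L[...,2]<80)
    xs=np.sort(L[ch][:,0]); 
    gaps=np.diff(xs); i=np.argmax(gaps); print('y',y,'throat gap',xs[i].round(2),xs[i+1].round(2),gaps[i].round(2))
E
python3 edges.py w5 40 45 50; python3 edges.py w6 -40 40 45 50
```

```text
mm [-0.5  0.4 -0. ] deg [-0.18 -0.07  0.04]
t 7.07 loc [  1.82 -44.73 112.96] rpy [-1.7982e+02 -7.0000e-02  7.0540e+01]
F loc -5.1 -1.4 8.9 M loc -0.21 1.41
y 40.0 throat gap -2.2 2.51 4.72
y 45.0 throat gap -2.21 2.51 4.72
y 50.0 throat gap -2.19 2.49 4.69
y -40.0 throat gap 1.73 4.74 3.01
y 40.0 throat gap -1.79 2.35 4.14
y 45.0 throat gap -1.78 2.34 4.12
y 50.0 throat gap -1.77 2.33 4.1
```

View pics/w6z.png

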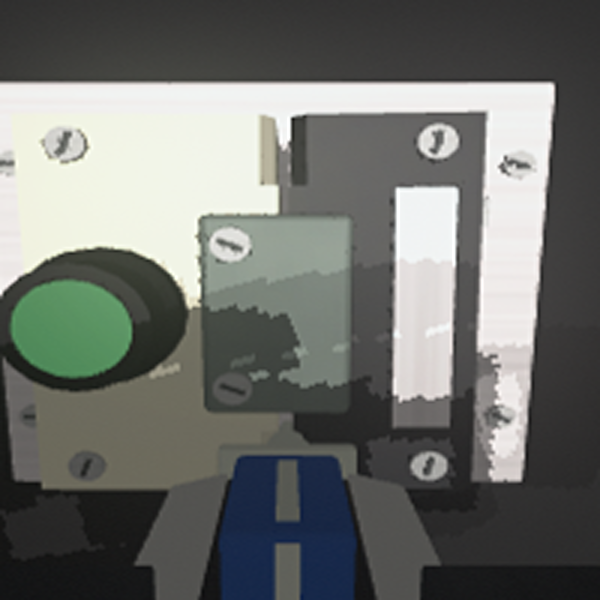

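step_arm(
  steps=[
    {"x":0,"y":-0.0008,"z":-0.005,"ax":0,"ay":0,"az":0,"claw":0.015},
    {"x":0,"y":-0.001,"z":-0.01,"ax":0,"ay":0,"az":0,"claw":0.015},
    {"x":0,"y":0,"z":-0.015,"ax":0,"ay":0,"az":0,"claw":0.015},
    {"x":0,"y":0,"z":-0.018,"ax":0,"ay":0,"az":0,"claw":0.015},
    {"x":0,"y":0,"z":0,"ax":0,"ay":0,"az":0,"claw":0.015},
  ],
)

```text
time_s: 7.53
ee_pos: [0.5515, -0.0598, 0.1637]
eef_rot: [-3.138, -0.001, 1.231]
force: [0.8, 0.7, -0.2]
grip_width: 0.0213
```

```bash
python3 pl.py 0.4 44.8 .155 33; python3 -c "
from h import *
shot('wrist','w7')"; python3 edges.py w7 -38 -40 40 45 50
```

```text
mm [29.9  0.1  2.9] deg [-0.06 -0.02  0.02]
mm [29.9  0.1  2.9] deg [-0.06 -0.02  0.02]
mm [29.9  0.1  2.9] deg [-0.06 -0.02  0.02]
t 7.53 loc [  0.19 -44.83 163.67] rpy [-1.7981e+02 -6.0000e-02  7.0550e+01]
F loc 0.5 1.0 -0.2 M loc -0.05 0.04
y -38.0 throat gap -1.75 3.73 5.47
y -40.0 throat gap -1.75 3.73 5.47
y 40.0 throat gap -1.71 2.55 4.25
y 45.0 throat gap -1.7 2.54 4.23
y 50.0 throat gap -1.69 2.52 4.22
```

step_arm(
  steps=[
    {"x":0.03,"y":0,"z":0.001,"ax":0,"ay":0,"az":0,"claw":0.015},
    {"x":0.03,"y":0,"z":0.001,"ax":0,"ay":0,"az":0,"claw":0.015},
    {"x":0.029,"y":0,"z":0.002,"ax":0,"ay":0,"az":0,"claw":0.015},
    {"x":0,"y":0,"z":0,"ax":0,"ay":0,"az":0,"claw":0.015},
  ],
)

```text
time_s: 7.92
ee_pos: [0.5804, 0.026, 0.1554]
eef_rot: [-3.135, 0.0, 1.227]
force: [-0.1, -0.4, -1.9]
grip_width: 0.022
```

```bash
python3 pl.py 0.6 44.8 .136 33;
```

```text
mm [-0.8  1.9 19.4] deg [-0.39 -0.   -0.2 ]
t 7.92 loc [ -1.18  45.65 155.38] rpy [-179.61    0.     70.3 ]
F loc 0.0 -0.5 -1.9 M loc -0.05 0.09
```

step_arm(
  steps=[
    {"x":-0.0008,"y":0.0019,"z":0.009,"ax":-0.39,"ay":0,"az":-0.2,"claw":0.015},
    {"x":0,"y":0,"z":0.006,"ax":0,"ay":0,"az":0,"claw":0.015},
    {"x":0,"y":0,"z":0,"ax":0,"ay":0,"az":0,"claw":0.015},
  ],
)

```text
time_s: 8.17
ee_pos: [0.5809, 0.0261, 0.137]
eef_rot: [-3.138, 0.001, 1.234]
force: [-0.1, -0.2, -0.8]
grip_width: 0.0218
```

```bash
python3 pl.py 0.6 44.8 .136 33;
```

```text
mm [-1.1  1.4  1. ] deg [-0.19  0.07  0.17]
t 8.17 loc [ -0.76  45.93 137.  ] rpy [-1.7981e+02  7.0000e-02  7.0670e+01]
F loc 0.0 -0.2 -0.8 M loc -0.08 0.07
```

step_arm(
  steps=[
    {"x":-0.001,"y":0.0015,"z":0.003,"ax":-0.19,"ay":0,"az":0.2,"claw":0.015},
    {"x":0,"y":0,"z":0,"ax":0,"ay":0,"az":0,"claw":0.015},
  ],
)

```text
time_s: 8.33
ee_pos: [0.5814, 0.0238, 0.1329]
eef_rot: [-3.14, 0.002, 1.229]
force: [0.2, 0.7, -0.8]
grip_width: 0.0218
```

```bash
python3 pl.py 0.7 44.8 .126 33;
```

```text
mm [0.9 0.2 6.9] deg [-0.09  0.1  -0.1 ]
t 8.33 loc [  0.47  43.96 132.93] rpy [-1.7991e+02  1.0000e-01  7.0400e+01]
F loc -0.0 0.7 -0.8 M loc -0.09 0.06
```

step_arm(
  steps=[
    {"x":0.0005,"y":0.0002,"z":0.004,"ax":0,"ay":0.1,"az":0,"claw":0.015},
    {"x":0,"y":0.0001,"z":0.003,"ax":0,"ay":0,"az":0,"claw":0.015},
    {"x":0,"y":0.0003,"z":0.003,"ax":0,"ay":0,"az":0,"claw":0.015},
  ],
)

```text
time_s: 8.58
ee_pos: [0.5822, 0.0232, 0.1231]
eef_rot: [-3.141, -0.0, 1.227]
force: [-3.0, 1.1, 2.7]
grip_width: 0.0218
```

```bash
python3 pl.py 1.1 44.8 .119 33;
```

```text
mm [ 1.2 -0.3  4.1] deg [-0.05 -0.03 -0.19]
t 8.58 loc [  1.44  43.61 123.07] rpy [-1.7995e+02 -3.0000e-02  7.0310e+01]
F loc -3.2 0.1 2.7 M loc -0.05 1.1
```

step_arm(
  steps=[
    {"x":0.0005,"y":0,"z":0.003,"ax":0,"ay":0,"az":-0.1,"claw":0.015},
    {"x":0.0003,"y":0.0001,"z":0.003,"ax":0,"ay":0,"az":-0.1,"claw":0.015},
    {"x":0,"y":0.0003,"z":0.002,"ax":0,"ay":0,"az":0,"claw":0.015},
  ],
)

```text
time_s: 8.83
ee_pos: [0.5825, 0.0239, 0.1153]
eef_rot: [-3.14, -0.001, 1.231]
force: [-5.3, 2.2, 8.3]
grip_width: 0.0218
```

```bash
python3 pl.py 2.9 44.8 .108 33;
```

```text
mm [0.4 1.4 7.3] deg [-0.09 -0.05  0.01]
t 8.83 loc [  1.49  44.4  115.34] rpy [-1.7991e+02 -5.0000e-02  7.0510e+01]
F loc -5.7 0.3 8.3 M loc -0.22 1.44
```

step_arm(
  steps=[
    {"x":0.0003,"y":0.0004,"z":0.0025,"ax":0,"ay":0,"az":0,"claw":0.015},
    {"x":0,"y":0.0004,"z":0.0025,"ax":0,"ay":0,"az":0,"claw":0.015},
    {"x":0,"y":0.0004,"z":0.002,"ax":0,"ay":0,"az":0,"claw":0.015},
  ],
)

```text
time_s: 9.08
ee_pos: [0.5836, 0.0244, 0.1096]
eef_rot: [-3.14, -0.002, 1.231]
force: [-5.5, 1.8, 8.0]
grip_width: 0.0218
```

```bash
python3 pl.py 2.9 44.8 .108 33;python3 -c "
from h import *
shot('wrist','w8')"; python3 edges.py w8  53 54
```

```text
mm [-0.4  0.6  1.6] deg [-0.1  -0.09  0.04]
t 9.08 loc [  2.35  45.19 109.63] rpy [-1.799e+02 -9.000e-02  7.054e+01]
F loc -5.8 -0.1 8.0 M loc -0.16 1.51
y 53.0 throat gap 0.84 1.57 0.73
y 54.0 throat gap 0.84 1.57 0.73
```

step_arm(
  steps=[
    {"x":0,"y":0.0005,"z":0.0025,"ax":0,"ay":0,"az":0,"claw":0.015},
  ],
)

```text
time_s: 9.22
ee_pos: [0.584, 0.0245, 0.1075]
eef_rot: [-3.14, -0.002, 1.232]
force: [-6.5, 1.5, 7.9]
grip_width: 0.0216
```

step_arm(
  steps=[
    {"x":0,"y":-0.0005,"z":-0.005,"ax":0,"ay":0,"az":0,"claw":0.015},
    {"x":0,"y":-0.001,"z":-0.01,"ax":0,"ay":0,"az":0,"claw":0.015},
    {"x":0,"y":0,"z":-0.018,"ax":0,"ay":0,"az":0,"claw":0.015},
    {"x":0,"y":0,"z":-0.02,"ax":0,"ay":0,"az":0,"claw":0.015},
    {"x":0,"y":0,"z":0,"ax":0,"ay":0,"az":0,"claw":0.015},
  ],
)

```text
time_s: 9.63
ee_pos: [0.5829, 0.0247, 0.1637]
eef_rot: [-3.141, -0.002, 1.232]
force: [-0.3, -0.3, -0.5]
grip_width: 0.0221
```

```bash
python3 pl.py 0.8 -44.8 .155 33;
```

```text
mm [-30.   -0.3   2.8] deg [-0.01 -0.03  0.03]
mm [-30.   -0.3   2.9] deg [-0.01 -0.03  0.03]
mm [-30.   -0.3   2.9] deg [-0.01 -0.03  0.03]
t 9.63 loc [  1.55  45.3  163.68] rpy [-1.7996e+02 -9.0000e-02  7.0580e+01]
F loc -0.2 -0.3 -0.5 M loc 0.01 0.08
```

step_arm(
  steps=[
    {"x":-0.03,"y":0,"z":0.001,"ax":0,"ay":0,"az":0,"claw":0.015},
    {"x":-0.03,"y":0,"z":0.001,"ax":0,"ay":0,"az":0,"claw":0.015},
    {"x":-0.029,"y":0,"z":0.002,"ax":0,"ay":0,"az":0,"claw":0.015},
    {"x":0,"y":0,"z":0,"ax":0,"ay":0,"az":0,"claw":0.015},
  ],
)

```text
time_s: 9.97
ee_pos: [0.5529, -0.0608, 0.1604]
eef_rot: [3.138, -0.002, 1.236]
force: [0.2, -0.4, -0.4]
grip_width: 0.0216
```

```bash
python3 -c "
from h import *
p,d,C=shot('wrist','w9')
cv2.imwrite('pics/w9z.png',cv2.resize(p[20:270,160:360,::-1],None,fx=3,fy=2.4,interpolation=cv2.INTER_CUBIC))"; python3 edges.py w9  -38 -40 40 45 50;  python3 pl.py 1.0 -44.8 .128 33
```

```text
y -38.0 throat gap -2.2 3.16 5.36
y -40.0 throat gap -2.2 4.13 6.33
y 40.0 throat gap -1.51 5.31 6.82
y 45.0 throat gap -1.52 6.01 7.53
y 50.0 throat gap -1.53 5.98 7.51
mm [-1.2 -1.  32.6] deg [ 0.22 -0.17  0.32]
t 10.02 loc [  1.89 -43.66 160.6 ] rpy [ 1.7978e+02 -1.7000e-01  7.0820e+01]
F loc -0.8 0.4 -0.3 M loc -0.02 0.03
```

View pics/w9z.png

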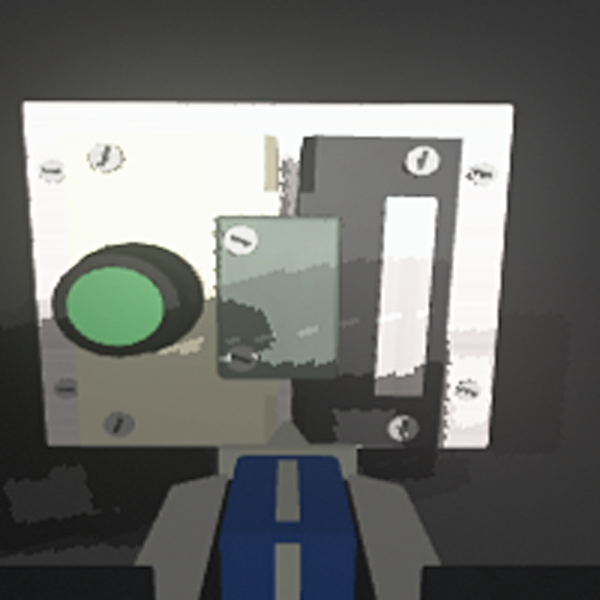

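step_arm(
  steps=[
    {"x":-0.0012,"y":-0.001,"z":0.012,"ax":0.2,"ay":-0.17,"az":0.3,"claw":0.015},
    {"x":0,"y":0,"z":0.008,"ax":0,"ay":0,"az":0,"claw":0.015},
    {"x":0,"y":0,"z":0,"ax":0,"ay":0,"az":0,"claw":0.015},
  ],
)

```text
time_s: 10.27
ee_pos: [0.5524, -0.0591, 0.1385]
eef_rot: [3.141, -0.0, 1.23]
force: [-0.4, 0.3, -1.0]
grip_width: 0.022
```

```bash
python3 pl.py 1.0 -44.8 .128 33
```

```text
mm [-1.   0.2 10.5] deg [ 0.04 -0.01 -0.01]
t 10.27 loc [  0.81 -43.85 138.46] rpy [ 1.7996e+02 -1.0000e-02  7.0490e+01]
F loc -0.4 0.1 -1.0 M loc -0.12 0.1
```

step_arm(
  steps=[
    {"x":-0.001,"y":0.0002,"z":0.005,"ax":0,"ay":0,"az":0,"claw":0.015},
    {"x":0,"y":0,"z":0.005,"ax":0,"ay":0,"az":0,"claw":0.015},
    {"x":0,"y":0.0003,"z":0.003,"ax":0,"ay":0,"az":0,"claw":0.015},
    {"x":0,"y":0.0003,"z":0.002,"ax":0,"ay":0,"az":0,"claw":0.015},
  ],
)

```text
time_s: 10.6
ee_pos: [0.5531, -0.0582, 0.1207]
eef_rot: [-3.141, 0.0, 1.233]
force: [-0.4, 0.8, -1.4]
grip_width: 0.0217
```

```bash
python3 pl.py 1.7 -45 .115 33
```

```text
mm [-2.2  0.6  5.7] deg [-0.06  0.    0.16]
t 10.6 loc [  1.11 -42.82 120.72] rpy [-179.94    0.     70.66]
F loc -0.7 0.6 -1.4 M loc -0.05 0.05
```

step_arm(
  steps=[
    {"x":-0.0022,"y":0.0002,"z":0.002,"ax":0,"ay":0,"az":0.1,"claw":0.015},
    {"x":0,"y":0.0003,"z":0.002,"ax":0,"ay":0,"az":0,"claw":0.015},
  ],
)

```text
time_s: 10.77
ee_pos: [0.5529, -0.0602, 0.1161]
eef_rot: [-3.14, 0.0, 1.232]
force: [-0.5, 0.7, -0.1]
grip_width: 0.0216
```

```bash
python3 pl.py 2.0 -45 .113 33
```

```text
mm [-0.2  0.4  3.1] deg [-0.08  0.01  0.09]
t 10.77 loc [  1.62 -44.82 116.12] rpy [-1.7992e+02  1.0000e-02  7.0590e+01]
F loc -0.7 0.5 -0.1 M loc -0.07 0.21
```

step_arm(
  steps=[
    {"x":-0.0002,"y":0.0004,"z":0.003,"ax":0,"ay":0,"az":0.1,"claw":0.015},
    {"x":0,"y":0.0004,"z":0.003,"ax":0,"ay":0,"az":0,"claw":0.015},
    {"x":0,"y":0.0004,"z":0.003,"ax":0,"ay":0,"az":0,"claw":0.015},
  ],
)

```text
time_s: 11.02
ee_pos: [0.5536, -0.0606, 0.1079]
eef_rot: [-3.139, -0.0, 1.23]
force: [-5.5, 2.2, 8.0]
grip_width: 0.0215
```

```bash
python3 pl.py 3.8 -45 .0987 33
```

```text
mm [-0.1  1.3  9.2] deg [-0.12 -0.02 -0.04]
t 11.02 loc [  2.49 -44.93 107.88] rpy [-1.7988e+02 -2.0000e-02  7.0460e+01]
F loc -6.0 0.2 8.0 M loc -0.12 1.23
```

step_arm(
  steps=[
    {"x":0,"y":0.0005,"z":0.003,"ax":0,"ay":0,"az":0,"claw":0.015},
    {"x":0,"y":0.0005,"z":0.003,"ax":0,"ay":0,"az":0,"claw":0.015},
    {"x":0,"y":0.0005,"z":0.003,"ax":0,"ay":0,"az":0,"claw":0.015},
  ],
)

```text
time_s: 11.27
ee_pos: [0.5548, -0.0609, 0.1003]
eef_rot: [-3.139, -0.001, 1.229]
force: [-5.4, 1.7, 8.0]
grip_width: 0.0219
```

```bash
python3 pl.py 3.8 -45 .0985 33
```

```text
mm [-0.2  0.2  1.8] deg [-0.15 -0.04 -0.06]
t 11.27 loc [  3.62 -44.79 100.26] rpy [-1.7985e+02 -4.0000e-02  7.0440e+01]
F loc -5.7 -0.2 8.0 M loc -0.18 1.35
```

step_arm(
  steps=[
    {"x":0,"y":0.0002,"z":0.0015,"ax":0,"ay":0,"az":0,"claw":0.015},
    {"x":0,"y":-0.0005,"z":-0.006,"ax":0,"ay":0,"az":0,"claw":0.015},
    {"x":0,"y":-0.001,"z":-0.015,"ax":0,"ay":0,"az":0,"claw":0.015},
    {"x":0,"y":0,"z":-0.022,"ax":0,"ay":0,"az":0,"claw":0.015},
    {"x":0,"y":0,"z":-0.02,"ax":0,"ay":0,"az":0,"claw":0.015},
  ],
)

```text
time_s: 11.68
ee_pos: [0.5523, -0.0606, 0.1608]
eef_rot: [-3.134, 0.0, 1.229]
force: [0.0, 0.3, -1.4]
grip_width: 0.0219
```

step_arm(
  steps=[
    {"x":0,"y":0,"z":-0.002,"ax":0,"ay":0,"az":0,"claw":0.015},
  ],
)

```text
time_s: 11.77
ee_pos: [0.5536, -0.0609, 0.1664]
eef_rot: [-3.139, -0.001, 1.229]
force: [0.5, -0.6, 0.2]
grip_width: 0.0217
```

```bash
python3 -c "
from h import *
p,d,C=shot('wrist','w10')";python3 edges.py w10  -38 -40 40 45 50;  python3 pl.py 2 45 .155 33
```

```text
y -38.0 throat gap -2.11 8.02 10.13
y -40.0 throat gap -2.13 8.04 10.17
y 40.0 throat gap -1.67 6.06 7.73
y 45.0 throat gap -1.64 6.04 7.67
y 50.0 throat gap -1.6 6.04 7.63
mm [30.1 -0.1  3.4] deg [-0.07 -0.01 -0.04]
mm [30.1 -0.1  3.4] deg [-0.07 -0.01 -0.04]
mm [30.1 -0.1  3.3] deg [-0.07 -0.01 -0.04]
t 11.82 loc [  2.19 -45.29 165.04] rpy [-1.7978e+02 -2.0000e-02  7.0390e+01]
F loc 0.6 -0.1 -0.5 M loc -0.02 0.04
```

step_arm(
  steps=[
    {"x":0.03,"y":0,"z":0.001,"ax":0,"ay":0,"az":0,"claw":0.015},
    {"x":0.03,"y":0,"z":0.001,"ax":0,"ay":0,"az":0,"claw":0.015},
    {"x":0.029,"y":0,"z":0.002,"ax":0,"ay":0,"az":0,"claw":0.015},
    {"x":0,"y":0,"z":0,"ax":0,"ay":0,"az":0,"claw":0.015},
  ],
)

```text
time_s: 12.15
ee_pos: [0.5834, 0.0244, 0.1576]
eef_rot: [-3.137, 0.0, 1.224]
force: [-0.5, 0.9, -1.8]
grip_width: 0.0219
```

```bash
python3 pl.py 2 45 .138 33;
```

```text
mm [-0.2 -0.  19.6] deg [-0.28  0.01 -0.37]
t 12.15 loc [  2.13  45.2  157.58] rpy [-1.7972e+02  1.0000e-02  7.0130e+01]
F loc -0.7 0.7 -1.8 M loc -0.09 0.11
```

step_arm(
  steps=[
    {"x":0,"y":0,"z":0.012,"ax":-0.28,"ay":0,"az":-0.37,"claw":0.015},
    {"x":0,"y":0,"z":0.008,"ax":0,"ay":0,"az":0,"claw":0.015},
    {"x":0,"y":0,"z":0,"ax":0,"ay":0,"az":0,"claw":0.015},
  ],
)

```text
time_s: 12.4
ee_pos: [0.5825, 0.0258, 0.1332]
eef_rot: [-3.139, 0.001, 1.233]
force: [-0.6, -0.7, -1.1]
grip_width: 0.0219
```

```bash
python3 pl.py 1.8 45 .12 33;
```

```text
mm [-1.2  1.  13.2] deg [-0.17  0.08  0.15]
t 12.4 loc [  0.85  46.17 133.23] rpy [-1.7983e+02  8.0000e-02  7.0660e+01]
F loc -0.3 -0.8 -1.1 M loc -0.09 0.07
```

step_arm(
  steps=[
    {"x":-0.0012,"y":0.001,"z":0.005,"ax":-0.1,"ay":0,"az":0.1,"claw":0.015},
    {"x":0,"y":0,"z":0.004,"ax":0,"ay":0,"az":0,"claw":0.015},
    {"x":0,"y":0,"z":0.004,"ax":0,"ay":0,"az":0,"claw":0.015},
  ],
)

```text
time_s: 12.65
ee_pos: [0.5828, 0.0229, 0.1189]
eef_rot: [-3.14, 0.002, 1.229]
force: [0.8, -0.6, -0.6]
grip_width: 0.0218
```

```bash
python3 pl.py 2.2 45 .11 33;
```

```text
mm [1.5 0.2 8.9] deg [-0.11  0.1  -0.06]
t 12.65 loc [  2.05  43.56 118.9 ] rpy [-1.7989e+02  1.0000e-01  7.0440e+01]
F loc 0.9 -0.3 -0.6 M loc -0.16 0.05
```

step_arm(
  steps=[
    {"x":0.0013,"y":0.0002,"z":0.0035,"ax":-0.1,"ay":0.1,"az":0,"claw":0.015},
    {"x":0,"y":0.0002,"z":0.0035,"ax":0,"ay":0,"az":0,"claw":0.015},
    {"x":0,"y":0.0003,"z":0.003,"ax":0,"ay":0,"az":0,"claw":0.015},
  ],
)

```text
time_s: 12.9
ee_pos: [0.5835, 0.0233, 0.1079]
eef_rot: [-3.14, -0.0, 1.228]
force: [-4.6, 1.9, 6.0]
grip_width: 0.0215
```

```bash
python3 pl.py 4.4 45 .0953 33;
```

```text
mm [ 0.8  1.8 12.6] deg [-0.06 -0.   -0.14]
t 12.9 loc [  2.61  44.18 107.92] rpy [-179.94   -0.     70.36]
F loc -5.0 0.3 6.0 M loc -0.06 1.22
```

step_arm(
  steps=[
    {"x":0.0004,"y":0.0004,"z":0.003,"ax":0,"ay":0,"az":-0.1,"claw":0.015},
    {"x":0.0003,"y":0.0005,"z":0.003,"ax":0,"ay":0,"az":0,"claw":0.015},
    {"x":0,"y":0.0005,"z":0.003,"ax":0,"ay":0,"az":0,"claw":0.015},
  ],
)

```text
time_s: 13.15
ee_pos: [0.5849, 0.0238, 0.1]
eef_rot: [-3.14, -0.001, 1.23]
force: [-5.5, 1.1, 8.2]
grip_width: 0.0219
```

```bash
python3 pl.py 4.4 45 .0953 33;
```

```text
mm [-0.1  0.7  4.7] deg [-0.09 -0.04 -0.03]
t 13.15 loc [  3.74  45.12 100.04] rpy [-1.7991e+02 -4.0000e-02  7.0470e+01]
F loc -5.6 -0.8 8.2 M loc -0.13 1.38
```

step_arm(
  steps=[
    {"x":0,"y":0.0004,"z":0.003,"ax":0,"ay":0,"az":0,"claw":0.015},
    {"x":0,"y":0.0004,"z":0.0022,"ax":0,"ay":0,"az":0,"claw":0.015},
  ],
)

```text
time_s: 13.32
ee_pos: [0.5856, 0.024, 0.0959]
eef_rot: [-3.14, -0.001, 1.23]
force: [-5.9, 2.8, 7.9]
grip_width: 0.0218
```

```bash
python3 pl.py 4.4 45 .0953 33;
```

```text
mm [-0.5  0.   0.6] deg [-0.09 -0.07 -0.02]
t 13.32 loc [ 4.35 45.47 95.86] rpy [-1.7991e+02 -7.0000e-02  7.0480e+01]
F loc -6.5 0.7 7.9 M loc -0.19 1.39
```

step_arm(
  steps=[
    {"x":0,"y":-0.0005,"z":-0.006,"ax":0,"ay":0,"az":0,"claw":0.015},
    {"x":0,"y":-0.001,"z":-0.015,"ax":0,"ay":0,"az":0,"claw":0.015},
    {"x":0,"y":0,"z":-0.022,"ax":0,"ay":0,"az":0,"claw":0.015},
    {"x":0,"y":0,"z":-0.022,"ax":0,"ay":0,"az":0,"claw":0.015},
    {"x":0,"y":0,"z":-0.002,"ax":0,"ay":0,"az":0,"claw":0.015},
  ],
)

```text
time_s: 13.73
ee_pos: [0.5843, 0.0241, 0.1652]
eef_rot: [-3.14, -0.001, 1.23]
force: [0.5, 0.6, 0.6]
grip_width: 0.0219
```

```bash
python3 pl.py 3 -45 .155 33;
```

```text
mm [-30.1  -0.    3.4] deg [-0.03 -0.01 -0.  ]
mm [-30.1  -0.    3.4] deg [-0.03 -0.01 -0.  ]
mm [-30.1  -0.    3.4] deg [-0.03 -0.01 -0.  ]
t 13.73 loc [  3.1   45.18 165.16] rpy [-1.7991e+02 -4.0000e-02  7.0490e+01]
F loc 0.3 0.8 0.6 M loc -0.03 0.05
```

step_arm(
  steps=[
    {"x":-0.03,"y":0,"z":0.001,"ax":0,"ay":0,"az":0,"claw":0.015},
    {"x":-0.03,"y":0,"z":0.001,"ax":0,"ay":0,"az":0,"claw":0.015},
    {"x":-0.03,"y":0,"z":0.002,"ax":0,"ay":0,"az":0,"claw":0.015},
    {"x":0,"y":0,"z":0,"ax":0,"ay":0,"az":0,"claw":0.015},
  ],
)

```text
time_s: 14.07
ee_pos: [0.554, -0.0624, 0.1612]
eef_rot: [3.139, -0.001, 1.234]
force: [-0.3, 0.4, -1.1]
grip_width: 0.0218
```

```bash
python3 -c "
from h import *
p,d,C=shot('wrist','w11')
cv2.imwrite('pics/w11z.png',cv2.resize(p[20:270,160:360,::-1],None,fx=3,fy=2.4,interpolation=cv2.INTER_CUBIC))"; python3 edges.py w11  -38 -40 40 45 50;  python3 pl.py 2.5 -45 .138 33
```

```text
y -38.0 throat gap -1.63 8.36 9.99
y -40.0 throat gap -1.63 8.36 9.99
y 40.0 throat gap -1.54 9.42 10.96
y 45.0 throat gap -1.53 9.33 10.86
y 50.0 throat gap -1.52 9.32 10.85
mm [-0.3 -1.1 23.4] deg [ 0.16 -0.12  0.23]
t 14.12 loc [  3.49 -44.72 161.36] rpy [ 1.7984e+02 -1.2000e-01  7.0730e+01]
F loc -0.7 -0.2 -1.3 M loc -0.1 0.03
```

View pics/w11z.png

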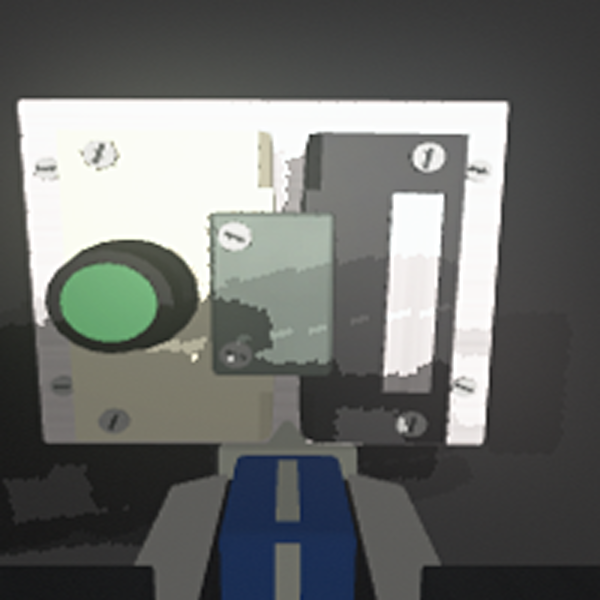

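step_arm(
  steps=[
    {"x":-0.0003,"y":-0.001,"z":0.012,"ax":0.16,"ay":-0.1,"az":0.2,"claw":0.015},
    {"x":0,"y":0,"z":0.008,"ax":0,"ay":0,"az":0,"claw":0.015},
    {"x":0,"y":0,"z":0,"ax":0,"ay":0,"az":0,"claw":0.015},
  ],
)

```text
time_s: 14.37
ee_pos: [0.5539, -0.0596, 0.1386]
eef_rot: [-3.142, -0.001, 1.23]
force: [-0.1, 0.3, -2.1]
grip_width: 0.0216
```

```bash
python3 pl.py 2.5 -45 .12 33
```

```text
mm [-1.1  0.1 18.6] deg [-0.   -0.03 -0.  ]
t 14.37 loc [  2.38 -43.9  138.64] rpy [-1.80e+02 -3.00e-02  7.05e+01]
F loc -0.2 0.3 -2.1 M loc -0.08 0.06
```

step_arm(
  steps=[
    {"x":-0.0015,"y":0.0002,"z":0.006,"ax":0,"ay":0,"az":0,"claw":0.015},
    {"x":-0.0005,"y":0,"z":0.006,"ax":0,"ay":0,"az":0,"claw":0.015},
    {"x":0,"y":0,"z":0.004,"ax":0,"ay":0,"az":0,"claw":0.015},
  ],
)

```text
time_s: 14.62
ee_pos: [0.5537, -0.0599, 0.1204]
eef_rot: [-3.141, -0.0, 1.233]
force: [-0.4, -0.7, -0.7]
grip_width: 0.0217
```

```bash
python3 pl.py 2.5 -45 .11 33
```

```text
mm [-0.8  0.2 10.4] deg [-0.06 -0.03  0.15]
t 14.62 loc [  2.26 -44.21 120.36] rpy [-1.7994e+02 -3.0000e-02  7.0650e+01]
F loc -0.2 -0.8 -0.7 M loc -0.08 0.07
```

step_arm(
  steps=[
    {"x":-0.001,"y":0.0003,"z":0.004,"ax":0,"ay":0,"az":0.1,"claw":0.015},
    {"x":0,"y":0.0004,"z":0.004,"ax":0,"ay":0,"az":0,"claw":0.015},
    {"x":0,"y":0.0004,"z":0.003,"ax":0,"ay":0,"az":0,"claw":0.015},
    {"x":0,"y":0.0004,"z":0.003,"ax":0,"ay":0,"az":0,"claw":0.015},
  ],
)

```text
time_s: 14.95
ee_pos: [0.5548, -0.0608, 0.1041]
eef_rot: [-3.14, -0.0, 1.232]
force: [-0.2, -0.2, -1.4]
grip_width: 0.0218
```

```bash
python3 pl.py 4.5 -45 .0945 33
```

```text
mm [-0.3  0.9  9.6] deg [-0.11 -0.02  0.09]
t 14.95 loc [  3.57 -44.69 104.14] rpy [-1.7989e+02 -2.0000e-02  7.0590e+01]
F loc -0.2 -0.2 -1.4 M loc -0.16 0.02
```

step_arm(
  steps=[
    {"x":-0.0003,"y":0.0002,"z":0.003,"ax":0,"ay":0,"az":0.1,"claw":0.015},
    {"x":0,"y":0.0003,"z":0.003,"ax":0,"ay":0,"az":0,"claw":0.015},
    {"x":0,"y":0.0004,"z":0.003,"ax":0,"ay":0,"az":0,"claw":0.015},
  ],
)

```text
time_s: 15.2
ee_pos: [0.5554, -0.0612, 0.0953]
eef_rot: [-3.139, -0.001, 1.23]
force: [-5.0, 1.7, 8.1]
grip_width: 0.0215
```

```bash
python3 pl.py 4.5 -45 .0945 33
```

```text
mm [-0.1  0.2  0.8] deg [-0.15 -0.03 -0.03]
t 15.2 loc [  4.31 -44.91  95.3 ] rpy [-1.7985e+02 -3.0000e-02  7.0470e+01]
F loc -5.3 -0.0 8.1 M loc -0.1 1.17
```

step_arm(
  steps=[
    {"x":0,"y":0.0002,"z":0.001,"ax":0,"ay":0,"az":0,"claw":0.015},
    {"x":0,"y":-0.0005,"z":-0.006,"ax":0,"ay":0,"az":0,"claw":0.015},
    {"x":0,"y":-0.001,"z":-0.015,"ax":0,"ay":0,"az":0,"claw":0.015},
    {"x":0,"y":0,"z":-0.022,"ax":0,"ay":0,"az":0,"claw":0.015},
    {"x":0,"y":0,"z":-0.03,"ax":0,"ay":0,"az":0,"claw":0.015},
  ],
)

```text
time_s: 15.62
ee_pos: [0.5522, -0.0607, 0.1648]
eef_rot: [-3.131, 0.001, 1.23]
force: [0.3, 0.6, -0.9]
grip_width: 0.0216
```

step_arm(
  steps=[
    {"x":-0.025,"y":0,"z":-0.01,"ax":0,"ay":0,"az":0,"claw":0.015},
    {"x":-0.025,"y":0,"z":0,"ax":0,"ay":0,"az":0,"claw":0.015},
    {"x":0,"y":0,"z":0,"ax":0,"ay":0,"az":0,"claw":0.015},
  ],
)

```text
time_s: 15.87
ee_pos: [0.5376, -0.109, 0.1831]
eef_rot: [3.141, -0.0, 1.232]
force: [1.0, -0.1, -1.5]
grip_width: 0.0212
```

```bash
python3 -c "
from h import *
p,d,C=shot('wrist','w12')
cv2.imwrite('pics/w12z.png',cv2.resize(p[20:270,160:360,::-1],None,fx=3,fy=2.4,interpolation=cv2.INTER_CUBIC))"; python3 edges.py w12 -50 -45 -38 -40 40 45 50;  python3 pl.py 2.5 -45 .138 33
```

```text
y -50.0 throat gap -1.95 9.38 11.33
y -45.0 throat gap -1.94 9.35 11.29
y -38.0 throat gap -1.9 9.3 11.2
y -40.0 throat gap -1.92 9.3 11.22
y 40.0 throat gap -1.69 9.6 11.29
y 45.0 throat gap -1.65 9.59 11.24
y 50.0 throat gap -1.65 9.53 11.19
mm [16.5 -0.3 15.1] deg [ 0.01 -0.01  0.03]
mm [16.5 -0.3 15. ] deg [ 0.01 -0.01  0.03]
mm [16.5 -0.3 15. ] deg [ 0.01 -0.01  0.03]
t 15.92 loc [  3.55 -94.47 183.12] rpy [ 1.7998e+02 -4.0000e-02  7.0590e+01]
F loc 0.2 0.2 -0.6 M loc -0.1 0.03
```

View pics/w12z.png

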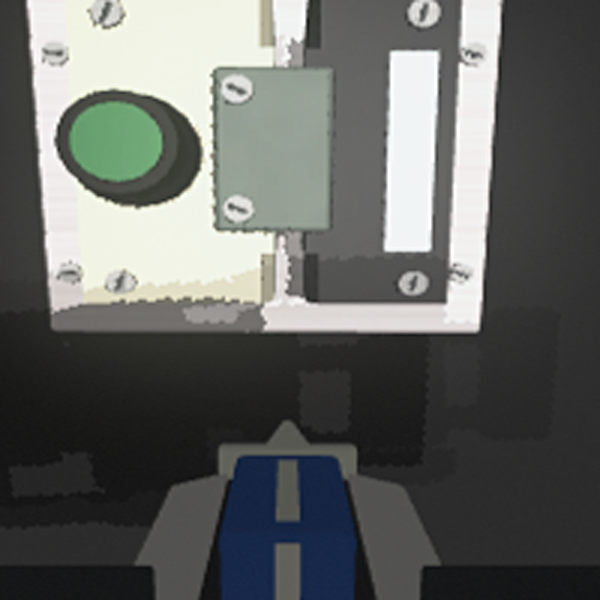

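```bash
python3 - <<'E'
from prof import *
for t in('w4','w5','w12'):
  p,d,C=load(t); L=loc(cloud(C,d))
  for y in(-48,-40,40,48):
    m=(np.abs(L[...,1]-y)<3)&(np.abs(L[...,2]-75.7)<2.5)&(np.abs(L[...,0])<80)
    x=L[m][:,0]
    c=x[x<0]; b=x[x>0]
    print(t,y,'cream',c.min().round(2),c.max().round(2),'cover',b.min().round(2),b.max().round(2),'span',(x.max()-x.min()).round(2))
E
```

```text
w4 -48 cream -60.03 -3.41 cover 3.9 44.53 span 104.56
w4 -40 cream -59.62 -4.35 cover 4.16 44.51 span 104.13
w4 40 cream -59.18 -3.38 cover 4.6 45.39 span 104.57
w4 48 cream -59.81 -4.34 cover 3.74 45.31 span 105.12
w5 -48 cream -60.18 -4.13 cover 4.37 45.2 span 105.38
w5 -40 cream -59.94 -3.25 cover 3.51 44.9 span 104.85
w5 40 cream -60.02 -3.75 cover 4.05 45.39 span 105.41
w5 48 cream -60.36 -3.7 cover 3.25 45.72 span 106.08
w12 -48 cream -59.7 -3.73 cover 11.13 52.79 span 112.49
w12 -40 cream -60.28 -3.71 cover 11.09 52.65 span 112.94
w12 40 cream -60.01 -3.35 cover 11.28 52.48 span 112.49
w12 48 cream -59.63 -3.3 cover 11.21 52.11 span 111.74
```

```bash
python3 plan.py .469 -.2603 .2 107.6 30
```

```text
mm [-27.8  -2.4  -2.8] deg [ 0.01 -0.   -6.17]
mm [-27.4  -5.4  -2.8] deg [ 0.01 -0.   -6.17]
mm [-26.7  -8.3  -2.8] deg [ 0.01 -0.   -6.17]
mm [-25.6 -11.1  -2.8] deg [ 0.01 -0.   -6.17]
mm [-24.3 -13.8  -2.8] deg [ 0.01 -0.   -6.17]
mm [-22.6 -16.3  -2.8] deg [ 0.01 -0.   -6.17]
15.9167 [ 0.5381 -0.1077  0.1831] [ 1.7998e+02 -4.0000e-02  7.0590e+01]
```

step_arm(
  steps=[
    {"x":-0.028,"y":-0.0024,"z":-0.003,"ax":0,"ay":0,"az":-6.2,"claw":0.015},
    {"x":-0.0275,"y":-0.0054,"z":-0.003,"ax":0,"ay":0,"az":-6.2,"claw":0.015},
    {"x":-0.0267,"y":-0.0083,"z":-0.003,"ax":0,"ay":0,"az":-6.2,"claw":0.015},
    {"x":-0.0256,"y":-0.011,"z":-0.003,"ax":0,"ay":0,"az":-6.2,"claw":0.015},
    {"x":-0.024,"y":-0.0138,"z":-0.003,"ax":0,"ay":0,"az":-6.2,"claw":0.015},
  ],
)

```text
time_s: 16.33
ee_pos: [0.4813, -0.2332, 0.1977]
eef_rot: [3.141, -0.002, 1.796]
force: [0.6, -0.8, -1.2]
grip_width: 0.0218
```

```bash
python3 plan.py .469 -.2603 .17 107.6 30
```

```text
mm [-11.8  -9.   13.8] deg [ 0.02 -0.06 -2.34]
mm [-11.5  -9.5  13.8] deg [ 0.02 -0.06 -2.34]
16.3333 [ 0.4813 -0.2332  0.1977] [ 1.7996e+02 -1.3000e-01  1.0292e+02]
```

step_arm(
  steps=[
    {"x":-0.012,"y":-0.009,"z":0.009,"ax":0,"ay":-0.06,"az":-2.3,"claw":0.015},
    {"x":-0.011,"y":-0.009,"z":0.009,"ax":0,"ay":-0.06,"az":-2.3,"claw":0.015},
    {"x":0,"y":0,"z":0,"ax":0,"ay":0,"az":0,"claw":0.015},
  ],
)

```text
time_s: 16.58
ee_pos: [0.4684, -0.2636, 0.1799]
eef_rot: [3.14, 0.002, 1.885]
force: [-0.2, 0.1, -0.6]
grip_width: 0.0219
```

```bash
python3 plan.py .469 -.2603 .14 107.6 30
```

```text
mm [ 1.5  0.8 19.9] deg [0.05 0.04 0.21]
mm [ 1.5  0.8 19.9] deg [0.05 0.04 0.21]
16.5833 [ 0.4684 -0.2636  0.1799] [1.7990e+02 9.0000e-02 1.0801e+02]
```

step_arm(
  steps=[
    {"x":0.003,"y":0.0015,"z":0.018,"ax":0.05,"ay":0.05,"az":0.3,"claw":0.015},
    {"x":0,"y":0,"z":0.012,"ax":0,"ay":0,"az":0,"claw":0.015},
    {"x":0,"y":0,"z":0,"ax":0,"ay":0,"az":0,"claw":0.015},
  ],
)

```text
time_s: 16.83
ee_pos: [0.4701, -0.259, 0.1492]
eef_rot: [3.14, 0.001, 1.877]
force: [-0.2, -0.2, -1.3]
grip_width: 0.0217
```

```bash
python3 plan.py .469 -.2603 .13 107.6 30; python3 - <<'E'
from h import *
p,d,C=shot('wrist','w13')
cv2.imwrite('pics/w13z.png',cv2.resize(p[100:280,160:360,::-1],None,fx=3,fy=3,interpolation=cv2.INTER_CUBIC))
E
```

```text
mm [-0.9 -1.5 19.2] deg [ 0.09  0.04 -0.08]
16.8333 [ 0.4701 -0.259   0.1492] [1.7991e+02 4.0000e-02 1.0752e+02]
```

View pics/w13z.png

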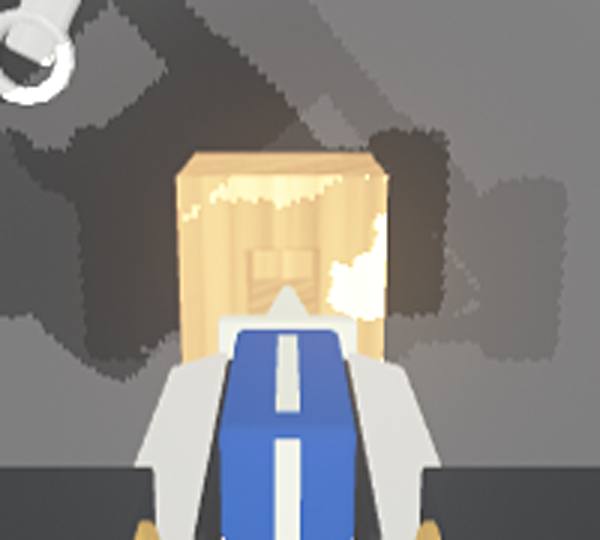

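step_arm(
  steps=[
    {"x":-0.0009,"y":-0.0014,"z":0.01,"ax":0.09,"ay":0,"az":0,"claw":0.015},
    {"x":0,"y":0,"z":0.01,"ax":0,"ay":0,"az":0,"claw":0.015},
    {"x":0,"y":0,"z":0.008,"ax":0,"ay":0,"az":0,"claw":0.015},
  ],
)

```text
time_s: 17.13
ee_pos: [0.4712, -0.26, 0.1231]
eef_rot: [3.138, 0.005, 1.878]
force: [0.4, 0.2, -1.5]
grip_width: 0.0221
```

```bash
python3 plan.py .469 -.2603 .1 107.6 30; python3 -c "
from h import *; print(ctrl.get_obs()['force'])"
```

```text
mm [ 0.4 -2.2 23.1] deg [ 0.2   0.26 -0.01]
17.1333 [ 0.4712 -0.26    0.1231] [179.8    0.26 107.59]
[ 0.35099426  0.17634578 -1.45923219]
```

Tip at z ≈ 65; correct laterally before entering.

step_arm(
  steps=[
    {"x":0.0004,"y":-0.0022,"z":0.002,"ax":0.2,"ay":0.26,"az":0,"claw":0.015},
    {"x":0,"y":0,"z":0.004,"ax":0,"ay":0,"az":0,"claw":0.015},
  ],
)

```text
time_s: 17.3
ee_pos: [0.4686, -0.2598, 0.1154]
eef_rot: [-3.14, -0.002, 1.878]
force: [-0.3, 0.2, -0.2]
grip_width: 0.0216
```

```bash
python3 plan.py .469 -.2603 .1 107.6 30; python3 -c "
from h import *; print(ctrl.get_obs()['force'])"
```

```text
mm [-0.6  0.2 15.4] deg [-0.07 -0.09  0.01]
17.3 [ 0.4686 -0.2598  0.1154] [-1.7993e+02 -9.0000e-02  1.0761e+02]
[-0.30097956  0.24407678 -0.22394464]
```

step_arm(
  steps=[
    {"x":-0.0006,"y":0.0002,"z":0.007,"ax":0,"ay":0,"az":0,"claw":0.015},
    {"x":0,"y":0,"z":0.007,"ax":0,"ay":0,"az":0,"claw":0.015},
    {"x":0,"y":0,"z":0.005,"ax":0,"ay":0,"az":0,"claw":0.015},
  ],
)

```text
time_s: 17.55
ee_pos: [0.4691, -0.2606, 0.095]
eef_rot: [-3.141, -0.001, 1.878]
force: [0.8, -0.4, -0.7]
grip_width: 0.0214
```

```bash
python3 plan.py .469 -.2603 .08 107.6 30; python3 -c "
from h import *; print(ctrl.get_obs()['force'])"
```

```text
mm [ 0.2  0.  15. ] deg [-0.05 -0.06 -0.02]
17.55 [ 0.4691 -0.2606  0.095 ] [-1.7995e+02 -6.0000e-02  1.0758e+02]
[ 0.8334871  -0.38902927 -0.66648699]
```

step_arm(
  steps=[
    {"x":0,"y":0,"z":0.007,"ax":0,"ay":0,"az":0,"claw":0.015},
    {"x":0,"y":0,"z":0.006,"ax":0,"ay":0,"az":0,"claw":0.015},
    {"x":0,"y":0,"z":0.003,"ax":0,"ay":0,"az":0,"claw":0.015},
  ],
)

```text
time_s: 17.8
ee_pos: [0.4688, -0.2605, 0.0767]
eef_rot: [-3.14, -0.002, 1.878]
force: [0.4, 0.2, -1.7]
grip_width: 0.0217
```

```bash
python3 plan.py .469 -.2603 .075 107.6 30; python3 -c "
from h import *; print(ctrl.get_obs()['force'])"
```

```text
mm [0.1 0.2 1.7] deg [-0.07 -0.09 -0.03]
17.8 [ 0.4688 -0.2605  0.0767] [-1.7993e+02 -9.0000e-02  1.0757e+02]
[ 0.4432743   0.17150503 -1.70659202]
```

step_arm(
  steps=[
    {"x":0,"y":0,"z":0.0012,"ax":0,"ay":0,"az":0,"claw":0.015},
    {"x":0,"y":0,"z":0.0008,"ax":0,"ay":0,"az":0,"claw":0.015},
  ],
)

```text
time_s: 17.97
ee_pos: [0.4687, -0.2605, 0.0748]
eef_rot: [-3.14, -0.002, 1.878]
force: [-9.6, 5.1, 25.4]
grip_width: 0.0218
```

step_arm(
  steps=[
    {"x":0,"y":0,"z":-0.0004,"ax":0,"ay":0,"az":0,"claw":0.015},
    {"x":0,"y":0,"z":0,"ax":0,"ay":0,"az":0,"claw":0.03},
    {"x":0,"y":0,"z":0,"ax":0,"ay":0,"az":0,"claw":0.06},
    {"x":0,"y":0,"z":0,"ax":0,"ay":0,"az":0,"claw":0.07},
    {"x":0,"y":0,"z":0,"ax":0,"ay":0,"az":0,"claw":0.07},
  ],
)

```text
time_s: 18.38
ee_pos: [0.4694, -0.2609, 0.0763]
eef_rot: [-3.141, -0.0, 1.878]
force: [-0.1, -0.0, 0.2]
grip_width: 0.0448
```

```bash
python3 plan.py .469 -.2603 .16 107.6 30; python3 -c "
from h import *; o=ctrl.get_obs();print(o['force'],o['grip_width'])"
```

```text
mm [  0.2  -0.1 -27.9] deg [-0.01 -0.   -0.01]
mm [  0.2  -0.1 -27.9] deg [-0.01 -0.   -0.01]
mm [  0.2  -0.1 -27.9] deg [-0.01 -0.   -0.01]
18.3833 [ 0.4694 -0.2609  0.0763] [-1.7998e+02 -1.0000e-02  1.0758e+02]
[-0.08730099 -0.04374293  0.22460671] 0.044849335536608026
```

step_arm(
  steps=[
    {"x":0,"y":0,"z":0,"ax":0,"ay":0,"az":0,"claw":0.07},
    {"x":0,"y":0,"z":0,"ax":0,"ay":0,"az":0,"claw":0.07},
    {"x":0,"y":0,"z":-0.02,"ax":0,"ay":0,"az":0,"claw":0.07},
    {"x":0,"y":0,"z":-0.025,"ax":0,"ay":0,"az":0,"claw":0.07},
    {"x":0,"y":0,"z":-0.035,"ax":0,"ay":0,"az":0,"claw":0.07},
  ],
)

```text
time_s: 18.8
ee_pos: [0.4666, -0.2591, 0.1516]
eef_rot: [-3.133, -0.01, 1.877]
force: [-0.0, 0.3, -0.4]
grip_width: 0.0701
```

step_arm(
  steps=[
    {"x":0,"y":0,"z":-0.03,"ax":0,"ay":0,"az":0,"claw":0.07},
    {"x":-0.015,"y":0,"z":-0.02,"ax":0,"ay":0,"az":0,"claw":0.07},
    {"x":0,"y":0,"z":0,"ax":0,"ay":0,"az":0,"claw":0.07},
  ],
)

```text
time_s: 19.05
ee_pos: [0.473, -0.2746, 0.2102]
eef_rot: [-3.138, -0.004, 1.878]
force: [0.9, -0.1, 0.6]
grip_width: 0.0699
```

```bash
python3 - <<'E'
from h import *
p,d,C=shot('wrist','w14'); X=cloud(C,d)
cv2.imwrite('pics/w14z.png',cv2.resize(p[80:280,160:360,::-1],None,fx=3,fy=3,interpolation=cv2.INTER_CUBIC))
hsv=cv2.cvtColor(p,cv2.COLOR_RGB2HSV)
b=(hsv[...,0]>100)&(hsv[...,0]<130)&(hsv[...,1]>100)&(X[...,2]<.15)&(X[...,2]>.05)
print('blue zmax',np.percentile(X[b][:,2],[50,90,99]))
t=b&(X[...,2]>.116); q=X[t][:,:2]; print(cv2.minAreaRect((q*1000).astype(np.float32)))
p,d,C=shot('top','top1'); p,d,C=shot('scene','scene1')
a=cv2.imread('pics/top0.png'); bb=cv2.imread('pics/top1.png')
cv2.imwrite('pics/cmp.png',np.vstack([a[60:280,100:420],bb[60:280,100:420]]))
E
```

```text
blue zmax [0.12022881 0.12119657 0.12205379]
((467.448974609375, -259.58843994140625), (19.94029426574707, 20.304689407348633), 17.692811965942383)
```

View pics/w14z.png

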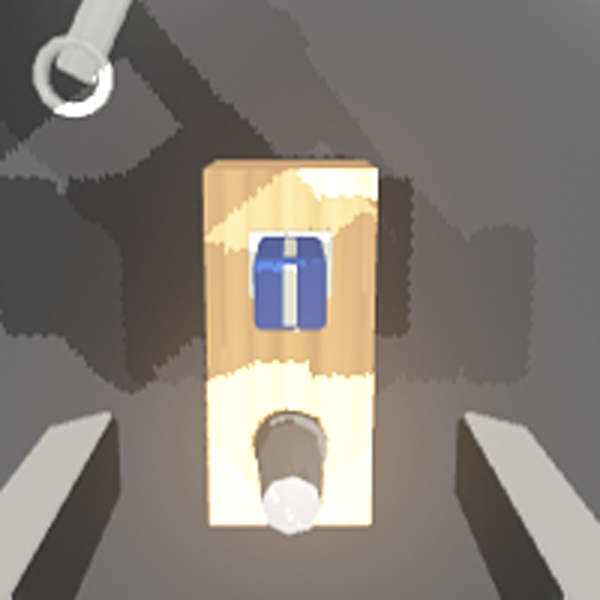

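View pics/scene1.png

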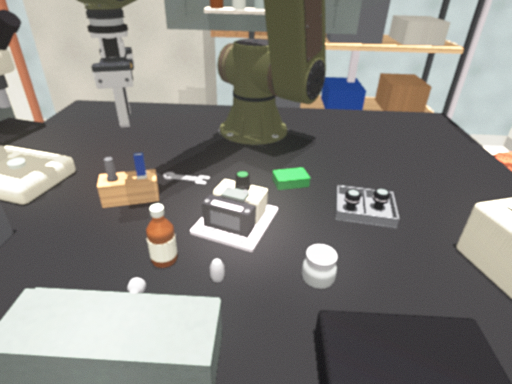

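View pics/cmp.png

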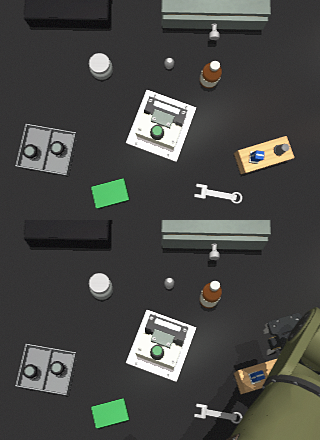

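```bash
python3 -c "
from station import ticket
print(ticket.hand_in())"
```

```text
the job is handed in; nothing more can be done
None
```

The cover is pried open evenly to about 11 mm at both slots, and the wedge is back in its original well. I handed the job in at about 19 s of the 72 s allowed. I haven't been told a verdict.

**Prying:** I worked the wedge right, left, right, left, right. Widths at the slots after each press, as read from the camera or from how deep the wedge sat:

| After press | Right (mm) | Left (mm) |
|---|---|---|
| 1 (right) | 5.5 | 4 |
| 2 (left) | 5.5 | 7.6 |
| 3 (right) | 10 | 7.7 |
| 4 (left) | 10 | 11 |
| 5 (right) | 11.3 | 11.2 |

- **Evenness:** the lead of one end over the other stayed at or below about 3 mm.
- **Forces:** vertical force was about 8 N while prying. The highest I saw was about 27 N, when the collar seated on the holder.

**Last checks:**
- **Slot widths:** the camera read 11.3 mm right and 11.2 mm left. That reading can be up to about 0.8 mm too wide. The wedge depth gave 11.3 to 11.8 mm, and the shift of the cover's outer edge gave a similar result.
- **Wedge:** it stands upright and square in its well, with the handle top at 120 mm, the same as at the start.
- **Other objects:** nothing else looks moved in the scene and top views. In the last top view the arm hid the driver's end of the holder, but the wrist and scene views show the driver still standing in its well.

I didn't re-measure the slots after putting the wedge back; the widths are from just after the last press.

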